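# Clamp a blank in the dowelling jig at the set pressure

### The arm

A 6-joint arm with a two-finger parallel gripper is mounted at the origin on a cart in front of the work surface, level with it; the furniture and walls round the work are solid. World frame = base frame: x ahead of the robot, y to its left, z up, the work surface at z = 0. Lengths are in mm, angles in rad, forces in N, time in s.
With the tool pointing down it reaches from about 400 to 925 mm from the base axis. Payload 12.5 kg.
Tool frame: the origin (TCP) lies at the very end of the fingers, on their centre line; the grasp point (between the pads) lies 19 mm behind it; z points along the fingers, y is the line along which they close (so a half turn about z gives the same grasp; the last joint's range is limited). The gripper opens to 95 mm and grips with 3 to 60 N. Pads are 20 mm wide; open, the fingers measure 119 mm over their backs; the gripper's body (75 mm by 180 mm) begins 59 mm behind the grasp point.
Start: joints at [1.074, 0.491, 1.559, -0, 1.092, -0.106], TCP at [238.065, 577.903, 214.661] pointing down, gripper open.
Joint ranges: [-3.1, 3.1], [-0.84, 2.19], [0.05, 2.79], [-1.13, 4.28], [0.06, 2.93], [-2.69, 2.69]. Speed limits (rad/s): [2.22, 2.22, 2.79, 3.14, 3.14, 3.14].

### API

Orientations are given as [roll, pitch, yaw] about the fixed x, y, z axes, in that order (R = Rz(yaw) Ry(pitch) Rx(roll)).
In Python, from station import robot gives the robot as it stands.
- The arm moves only by the tool send_rows, never from a script. Its argument "targets" is a list of rows, each an object of numbers: "wx", "wy", "wz": the turn, a rotation vector about the tool's x, y, z in rad; "x", "y", "z": the shift along the tool's x, y, z in m; "hand": the gripper command: -1 is fully open, 1 is shut, values between are in proportion. In form: [{"wx": .., "wy": .., "wz": .., "x": .., "y": .., "z": .., "hand": ..}, ...]. A call has 1 to 12 rows; each row shifts and turns the commanded pose from where the row before left it, along the tool's axes as they then stand; what a row does not reach is not made up. A row lasts 1/10 s, in which the tool goes at most 50 mm and 8.59 degrees, less where a joint would pass 70% of its speed; a pose out of reach is approached as far as the arm can. A call with a gripper value outside its range is refused whole. The fingers move at their own pace and stop on an object; "grip_force" is the grip in N (left out, the last holds). Time passes only in rows, so rows that do not move let the fingers close. It gives the time, the measured TCP pose, the force, the opening and the grip force at its end, in the units of the state.
- robot.get_state(): the state, without advancing time (a new reading comes with each control period).
- robot.camera(name): name is "scene" or "side" or "wrist"; returns a dict with "image" (400x640x3 uint8, red, green, blue), "z_map" (400x640 float32, mm along the optical axis (not along the pixel's ray), 0 where there is no reading), "K" (3x3 intrinsics, pixels), "rvec" (rotation vector, rad) and "tvec" (3), from world to camera coordinates, as OpenCV has them; the wrist camera has in their place "mount" (4x4, takes a point from camera to tool coordinates, whose origin is the TCP and whose axes are the flange's). Camera axes: x right, y down, z forward; pixel columns grow to the right and rows downward; lengths in mm; the calibration is good to about 2 mm. A picture is of the moment at which its call begins: read the wrist's pose just before it.
- robot.close_job(): hands the job in; it is judged then, once.
The state is a dict: "time": time; "q": joint angles; "qd": joint speeds; "tau": joint torques, N m; "ee_pos": TCP position; "ee_rot": TCP orientation; "ft_force": force on the tool from outside, world axes, zero at the start; "wrist_torque": the same for the moment, N m; "width": finger opening in mm; "grasp_force": force on a finger pad.
Only numpy, scipy, OpenCV 4.12 (cv2) and the standard library are available. Lean on these libraries where they do the work, as an engineer would, in place of code of your own. Each camera call takes 0.05 s, during which the arm holds its last target. There are 200 camera calls.

### The job

Lay the striped wooden blank in the dowelling jig under the sprung foot and slide it gently home, tight against both the low fence and the steel bush block. Then turn the black knob clockwise to bring the foot down on it until the dial's needle stands in the green sector, never as far as the red, and let go. Leave the other things on the bench alone.

Things in the scene. Friction and masses are not known exactly. Their poses are not given: they have to be found in the camera images.
- blank_mid (a point): Centre of the loose laminated wooden blank (light-dark-light stripes lengthwise), 180 mm long (its x), 44 mm wide (its y), 30 mm high (its z), about 0.16 kg. It lies flat on the bench at the start, underside 15 mm below this point. Either end may go to the bush block.
- nest (a point): Where the blank's centre must come: a point fixed in the dowelling jig, 15 mm above its bed (33 mm above the bench). Its axes are the jig's: x along the blank towards the bush block, y towards fence and post, z up. The bush block's face is at x = +90 mm of it, the fence's face at y = +22 mm. A push of a few N slides the blank home.
- jig: The dowelling jig, screwed to the bench; origin on the bench under nest, same axes. Plywood base 18 mm thick (its top is the bed), x -87 to 127, y -68 to 192 mm. A sprung rubber foot, 26 mm across, hangs over x 60, y 0, at the start 4 to 8 mm (unknown) above the seated blank; its blue arm, 24 mm wide, runs from there along y to the post at y 135, at most 110 mm above the bench, the stem 117.
- fence: The jig's low aluminium fence (fixed): 20 mm high above the bed, 14 mm thick, at x 0 to 90 mm of the jig only, so the blank's near half (x below 0) is free on both sides to be held. Origin as jig. Pressing the blank on it with over 30 N is too hard.
- bush_block: The steel block with two brass drill bushes across the jig's far end (fixed): 40 mm high above the bed, 72 mm wide, its face at x = 90 mm of the jig. Origin as jig. Pressing the blank on it with over 30 N is too hard.
- knob_grip (a point): Middle of the round black fluted knob on top of the post (44 mm across, 28 mm high, axis upright), the height to grip; at x 60, y 135, z 182 mm of jig. It turns but keeps its height; the post's bridge, 78 x 36 mm, ends 26 mm below this point. Clockwise from above lowers the foot, 16 mm a turn; it stays where left. Takes 0.25 N m free, to 0.4 N m under load.
- dial (a point): A fixed point near the centre of the white dial, 76 mm across, in front of the post; the dial sinks with the arm, from 9 mm above this point to 9 mm below. It looks to the jig's -x side and 45 degrees up. Orange-red needle; green sector at 12 o'clock (0.68 to 0.92 rad of needle), red sector clockwise of it, from 1.10 rad.
- needle (a joint): The dial's needle: clockwise turn in rad from its rest, 0. Shows how far the sprung foot is pushed back (0.8 rad = 5 mm, about 42 N). It stays at 0 until the foot bears on the blank (after 1.5 to 3.3 rad of knob turn), then moves about 0.4 rad per rad of knob. Green is 0.68 to 0.92, red begins at 1.10.
- dowel_a: bystander: short beech dowel, 110 mm, to the left
- try_square: bystander: try square with a dark stock, 178 x 112 mm, to the left
- pencil_red: bystander: red carpenter's pencil, 166 mm, to the left
- screw_carton: bystander: red and white carton, 60 x 85 x 42 mm, at the back
- hinge_b: bystander: cabinet hinge, 94 mm, to the right at the back
- screwdriver_yel: bystander: yellow screwdriver, 192 mm, to the left in front
- blank: The blank of blank_mid; origin at the centre of its underside.

How it is judged:
By the outcome, as a careful person would: the job done as asked, in the order asked, and still so for the second after the job is handed in, with the robot touching nothing.
It also fails if it takes over 72 s, if anything falls off the work surface, if the arm or the gripper's body presses on something with over 40 N, if the wrist force passes 120 N, or if a joint passes its speed limit or range.

## Working session

There is one attempt and no reset: what is moved stays moved. The work goes in short steps, Python scripts to look and compute and a tool call to move; the robot and the scene stay as the last step left them, time stands still between calls to the robot, and variables do not carry over. Pictures are saved under pics/ and viewed, at most 10 in all, crops included, and the job is handed in when it is done.

Besides the shell and the picture viewer there is one more tool, called after ">>>" by a JSON object that holds its "fn" and its "kwargs", one argument or row to a line. send_rows: Moves the arm, as the interface text tells. Its arguments: {"type":"object","properties":{"targets":{"type":"array"},"grip_force":{"type":"number"}},"required":["targets"]}

```bash
mkdir -p pics; cat > h.py <<'E'
import numpy as np, cv2
from scipy.spatial.transform import Rotation as R
from station import robot
def cam(n):
    s=robot.get_state(); c=robot.camera(n); K=np.array(c["K"],float)
    if "mount" in c and c["mount"] is not None:
        T=np.eye(4); T[:3,:3]=R.from_euler("xyz",s["ee_rot"]).as_matrix(); T[:3,3]=s["ee_pos"]
        T=T@np.array(c["mount"],float)
    else:
        T=np.eye(4); r=cv2.Rodrigues(np.array(c["rvec"],float))[0]; T[:3,:3]=r.T; T[:3,3]=-r.T@np.array(c["tvec"],float).ravel()
    c["T"]=T; c["K"]=K; return c
def cloud(c):
    z=c["z_map"]; v,u=np.indices(z.shape); K=c["K"]
    P=np.stack([(u-K[0,2])/K[0,0]*z,(v-K[1,2])/K[1,1]*z,z],-1)
    return P@c["T"][:3,:3].T+c["T"][:3,3]
def ray(c,u,v,h):
    d=c["T"][:3,:3]@np.array([(u-c["K"][0,2])/c["K"][0,0],(v-c["K"][1,2])/c["K"][1,1],1]); o=c["T"][:3,3]
    return o+d*(h-o[2])/d[2]
def save(c,n,f=1): cv2.imwrite("pics/"+n,cv2.cvtColor(c["image"],cv2.COLOR_RGB2BGR))
E
python3 - <<'E'
from h import *
s=robot.get_state(); print(s)
for n in("scene","side","wrist"):
    c=cam(n); save(c,n+"0.png"); np.savez(n+"0.npz",**{k:np.array(c[k]) for k in("image","z_map","K","T")}); print(n,c["T"].round(3).tolist(),c["K"].tolist())
E
```

```text
{'time': 0.0, 'q': array([ 1.07437398e+00,  4.91559560e-01,  1.55947045e+00,  1.18306436e-06,
        1.09167591e+00, -1.05562758e-01]), 'qd': array([ 1.48151288e-03, -2.00638853e-03,  1.97175796e-03,  2.22773752e-04,
        2.96557358e-04, -1.56687187e-05]), 'tau': array([-4.26566512e-04, -6.12640572e+01, -2.58187419e+01,  6.92199077e-02,
        4.81659151e-02, -1.29475206e-04]), 'ee_pos': array([237.95301983, 577.66209139, 214.05451071]), 'ee_rot': array([-3.14048569e+00, -1.18345385e-04,  2.75073246e+00]), 'ft_force': array([-0.13270225,  0.3866165 , -0.07046131]), 'wrist_torque': array([0.03450664, 0.0116485 , 0.02026545]), 'grasp_force': 0.0, 'width': 95.40469773584752}
scene [[-0.785, -0.483, 0.387, -152.113], [-0.619, 0.602, -0.504, 1096.614], [0.011, -0.636, -0.772, 1613.314], [0.0, 0.0, 0.0, 1.0]] [[513.4548074463771, 0.0, 321.94633346674846], [0.0, 513.4548074463771, 203.97045349586324], [0.0, 0.0, 1.0]]
side [[0.908, -0.179, 0.379, -4.158], [-0.419, -0.373, 0.828, -1114.399], [-0.007, -0.911, -0.413, 780.568], [0.0, 0.0, 0.0, 1.0]] [[402.5679565232521, 0.0, 328.46192444828847], [0.0, 402.5679565232521, 204.2878162457449], [0.0, 0.0, 1.0]]
wrist [[0.382, 0.896, 0.225, 175.65], [0.924, -0.37, -0.093, 602.096], [0.0, 0.244, -0.97, 385.001], [0.0, 0.0, 0.0, 1.0]] [[275.8062424998626, 0.0, 321.6459355447131], [0.0, 275.8062424998626, 205.00182755217926], [0.0, 0.0, 1.0]]
```

View pics/scene0.png

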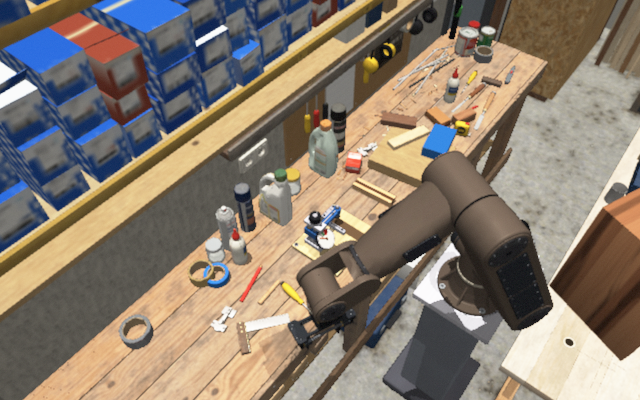

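View pics/side0.png

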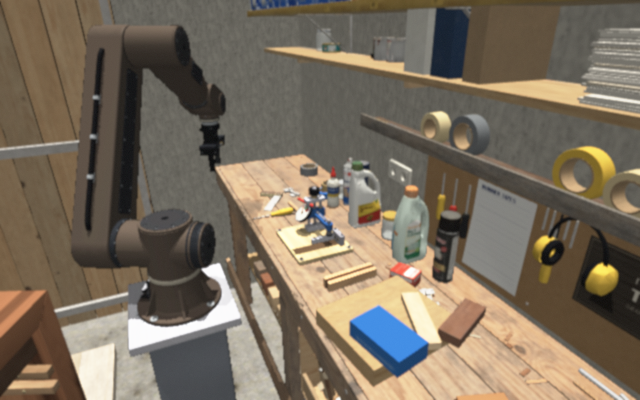

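The scene view shows the jig near (325,235) with its knob at (316,217), and the striped blank near (374,192). In the side view the jig is near (315,235) and the blank near (350,276). Next I measure both.

```bash
python3 - <<'E'
from h import *
ims=[]
for n,(u0,v0,u1,v1) in(("scene",(285,170,405,270)),("side",(265,170,395,295))):
    d=dict(np.load(n+"0.npz")); P=cloud(d)
    im=cv2.resize(d["image"][v0:v1,u0:u1],None,fx=3.3,fy=3.3,interpolation=cv2.INTER_CUBIC); ims.append(im)
    # points in region by height
    reg=np.zeros(P.shape[:2],bool); reg[v0:v1,u0:u1]=1
    z=P[...,2]; ok=reg&(d["z_map"]>0)
    for (a,b) in((-3,3),(12,22),(25,35),(50,62),(100,112),(186,200)):
        m=ok&(z>a)&(z<b); k,l,st,ce=cv2.connectedComponentsWithStats(m.astype(np.uint8))
        for i in range(1,k):
            if st[i,4]>25 and a>3:
                p=P[l==i]; r=cv2.minAreaRect(p[:,:2].astype(np.float32)); print(n,a,b,st[i].tolist(),p.mean(0).round(0),np.round(r[0],0),np.round(r[1],0),round(r[2],1))
h=max(i.shape[0] for i in ims)
ims=[cv2.copyMakeBorder(i,0,h-i.shape[0],0,0,cv2.BORDER_CONSTANT) for i in ims]
o=np.hstack(ims); o=o[:, :]; f=min(800/o.shape[1],1); o=cv2.resize(o,None,fx=f,fy=f); print(o.shape,f)
cv2.imwrite("pics/crop0.png",o[...,::-1])
E
```

```text
scene 12 22 [326, 209, 44, 40, 527] [500.  84.  18.] [506. 111.] [137. 185.] 0.7
scene 12 22 [292, 233, 36, 27, 255] [561. 257.  18.] [561. 248.] [ 74. 125.] 89.1
scene 25 35 [390, 171, 15, 9, 32] [ 497. -259.   30.] [ 496. -259.] [69. 15.] 7.4
scene 25 35 [352, 177, 43, 26, 282] [ 525. -130.   31.] [ 528. -130.] [183.  52.] 4.2
scene 25 35 [331, 224, 12, 10, 29] [522. 125.  30.] [522. 126.] [18. 54.] 85.8
scene 50 62 [321, 205, 14, 13, 42] [592.  95.  58.] [592.  92.] [15. 72.] 5.2
scene 100 112 [285, 170, 15, 10, 81] [794.  64. 104.] [792.  62.] [52. 57.] 52.7
scene 100 112 [323, 205, 18, 18, 87] [549. 127. 104.] [550. 129.] [26. 96.] 3.2
scene 100 112 [304, 224, 13, 13, 56] [564. 236. 107.] [563. 235.] [53. 22.] 1.2
scene 100 112 [318, 229, 14, 17, 70] [503. 226. 107.] [505. 226.] [73. 25.] 88.4
scene 186 200 [309, 210, 12, 13, 91] [548. 228. 195.] [551. 227.] [43. 39.] 78.8
side 12 22 [300, 172, 18, 5, 36] [765. 833.  17.] [766. 835.] [48. 96.] 62.5
side 12 22 [284, 188, 13, 7, 29] [597. 652.  16.] [595. 647.] [81. 41.] 88.9
side 12 22 [265, 191, 18, 6, 63] [507. 651.  17.] [506.
[... 1506 characters left out ...]
-288.] [166.  71.] 9.1
side 100 112 [327, 183, 13, 5, 33] [721. 420. 106.] [723. 421.] [27. 55.] 67.3
side 100 112 [380, 187, 15, 11, 40] [900. 246. 106.] [899. 249.] [114.  11.] 89.8
side 100 112 [349, 199, 31, 10, 90] [742. 171. 106.] [754. 178.] [ 50. 130.] 77.9
side 100 112 [298, 206, 35, 20, 179] [533. 183. 106.] [531. 165.] [191.  94.] 86.9
side 100 112 [383, 211, 12, 8, 53] [793.  61. 101.] [788.  61.] [66. 41.] 64.5
side 186 200 [380, 170, 15, 11, 39] [893. 235. 192.] [895. 244.] [130.  14.] 81.9
side 186 200 [350, 182, 17, 7, 59] [718. 178. 193.] [718. 182.] [38. 64.] 61.8
side 186 200 [309, 186, 11, 7, 56] [543. 215. 194.] [545. 220.] [39. 39.] 77.8
(400, 800, 3) 0.9696969696969697
```

View pics/crop0.png

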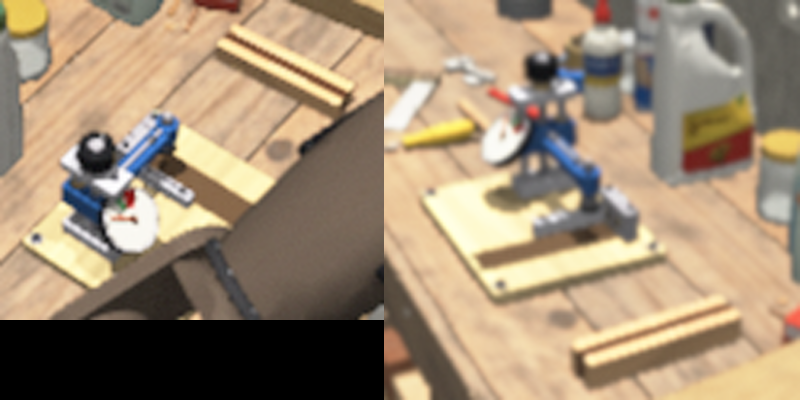

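Both crops agree. The jig is nearly square to the world, with its origin near (485,85) and the knob near (546,221). The blank lies at about (525,-132) with a yaw of about 4°. I'm moving to a wrist view of the jig.

>>> {"fn": "send_rows", "kwargs": {
  "targets": [
    {"wz": -0.13,"z": -0.01,"hand": -1},
    {"wz": -0.13,"z": -0.01},
    {"wz": -0.131,"z": -0.01},
    {"x": -0.018,"y": -0.045},
    {"x": -0.018,"y": -0.045},
    {"x": -0.018,"y": -0.045},
    {"x": -0.018,"y": -0.045},
    {"x": -0.018,"y": -0.045},
    {"x": -0.018,"y": -0.045},
    {"x": -0.018,"y": -0.045},
    {"x": -0.018,"y": -0.045},
    {"x": -0.018,"y": -0.045}
  ]
}}

```text
$.targets[0]: bad value
```

>>> {"fn": "send_rows", "kwargs": {
  "targets": [
    {"x": -0.018,"y": -0.045},
    {"x": 0.0,"y": 0.0},
    {"x": 0.0,"y": 0.0}
  ]
}}

```text
$.targets[0]: bad value
```

```bash
python3 - <<'E'
from h import *
s=robot.get_state(); print(s["time"],s["ee_pos"],s["ee_rot"],s["ft_force"],s["q"])
c=cam("wrist"); save(c,"w1.png"); np.savez("w1.npz",**{k:np.array(c[k]) for k in("image","z_map","K","T")})
P=cloud(c)
for a,b in((14,22),(27,34),(54,62),(192,200)):
    m=(P[...,2]>a)&(P[...,2]<b)&(c["z_map"]>0); k,l,st,ce=cv2.connectedComponentsWithStats(m.astype(np.uint8))
    for i in range(1,k):
        if st[i,4]>200:
            p=P[l==i]; r=cv2.minAreaRect(p[:,:2].astype(np.float32)); print(a,st[i].tolist(),p.mean(0).round(1),np.round(r[0],1),np.round(r[1],1),round(r[2],1))
E
```

```text
0.15 [237.96912    577.7518894  214.23377371] [-3.14084017e+00 -1.03421808e-04  2.75075758e+00] [ 0.12599898 -0.5611712  -0.47899009] [ 1.07441018e+00  4.91379821e-01  1.55927421e+00  2.65582829e-05
  1.09169782e+00 -1.05563365e-01]
```

View pics/w1.png

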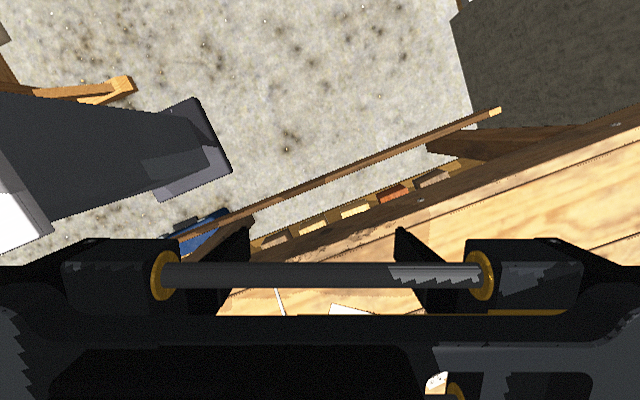

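That wrist view looks past the fingers towards tool +x: floor and bench edge, with the gripper below v=240. So I'll use yaw 0, which turns the camera's view towards the jig. Rows also need every key filled in.

>>> {"fn": "send_rows", "kwargs": {
  "targets": [
    {"wx": 0,"wy": 0,"wz": 0.14,"x": 0,"y": 0,"z": -0.005,"hand": -1},
    {"wx": 0,"wy": 0,"wz": 0.145,"x": 0,"y": 0,"z": -0.005,"hand": -1},
    {"wx": 0,"wy": 0,"wz": 0.145,"x": 0,"y": 0,"z": -0.005,"hand": -1},
    {"wx": 0,"wy": 0,"wz": 0.145,"x": 0,"y": 0,"z": -0.005,"hand": -1},
    {"wx": 0,"wy": 0,"wz": 0.145,"x": 0,"y": 0,"z": -0.005,"hand": -1},
    {"wx": 0,"wy": 0,"wz": 0.145,"x": 0,"y": 0,"z": -0.005,"hand": -1},
    {"wx": 0,"wy": 0,"wz": 0.145,"x": 0,"y": 0,"z": -0.005,"hand": -1},
    {"wx": 0,"wy": 0,"wz": 0.145,"x": 0,"y": 0,"z": -0.005,"hand": -1},
    {"wx": 0,"wy": 0,"wz": 0.145,"x": 0,"y": 0,"z": -0.005,"hand": -1},
    {"wx": 0,"wy": 0,"wz": 0.145,"x": 0,"y": 0,"z": -0.005,"hand": -1},
    {"wx": 0,"wy": 0,"wz": 0.145,"x": 0,"y": 0,"z": 0,"hand": -1},
    {"wx": 0,"wy": 0,"wz": 0.145,"x": 0,"y": 0,"z": 0,"hand": -1}
  ]
}}

```text
time: 1.4
ee_pos: [238.0, 577.9, 264.7]
ee_rot: [3.142, -0.0, 1.01]
ft_force: [0.3, -1.3, -0.3]
width: 95.1
grasp_force: 0.0
```

>>> {"fn": "send_rows", "kwargs": {
  "targets": [
    {"wx": 0,"wy": 0,"wz": 0.145,"x": 0,"y": 0,"z": 0,"hand": -1},
    {"wx": 0,"wy": 0,"wz": 0.145,"x": 0,"y": 0,"z": 0,"hand": -1},
    {"wx": 0,"wy": 0,"wz": 0.145,"x": 0,"y": 0,"z": 0,"hand": -1},
    {"wx": 0,"wy": 0,"wz": 0.145,"x": 0,"y": 0,"z": 0,"hand": -1},
    {"wx": 0,"wy": 0,"wz": 0.145,"x": 0,"y": 0,"z": 0,"hand": -1},
    {"wx": 0,"wy": 0,"wz": 0.145,"x": 0,"y": 0,"z": 0,"hand": -1},
    {"wx": 0,"wy": 0,"wz": 0.145,"x": 0,"y": 0,"z": 0,"hand": -1}
  ]
}}

```text
time: 2.1
ee_pos: [238.0, 577.8, 264.5]
ee_rot: [3.141, 0.0, -0.005]
ft_force: [0.4, 0.4, -0.1]
width: 95.2
grasp_force: 0.0
```

>>> {"fn": "send_rows", "kwargs": {
  "targets": [
    {"wx": 0,"wy": 0,"wz": 0,"x": 0.014,"y": 0.038,"z": 0,"hand": -1},
    {"wx": 0,"wy": 0,"wz": 0,"x": 0.014,"y": 0.038,"z": 0,"hand": -1},
    {"wx": 0,"wy": 0,"wz": 0,"x": 0.014,"y": 0.038,"z": 0,"hand": -1},
    {"wx": 0,"wy": 0,"wz": 0,"x": 0.014,"y": 0.038,"z": 0,"hand": -1},
    {"wx": 0,"wy": 0,"wz": 0,"x": 0.014,"y": 0.038,"z": 0,"hand": -1},
    {"wx": 0,"wy": 0,"wz": 0,"x": 0.014,"y": 0.038,"z": 0,"hand": -1},
    {"wx": 0,"wy": 0,"wz": 0,"x": 0.014,"y": 0.038,"z": 0,"hand": -1},
    {"wx": 0,"wy": 0,"wz": 0,"x": 0.014,"y": 0.038,"z": 0,"hand": -1},
    {"wx": 0,"wy": 0,"wz": 0,"x": 0.014,"y": 0.038,"z": 0,"hand": -1},
    {"wx": 0,"wy": 0,"wz": 0,"x": 0.014,"y": 0.038,"z": 0,"hand": -1},
    {"wx": 0,"wy": 0,"wz": 0,"x": 0.014,"y": 0.038,"z": 0,"hand": -1},
    {"wx": 0,"wy": 0,"wz": 0,"x": 0.014,"y": 0.038,"z": 0,"hand": -1}
  ]
}}

```text
time: 3.3
ee_pos: [406.6, 120.4, 264.8]
ee_rot: [-3.141, -0.0, 0.001]
ft_force: [1.0, 0.3, 0.0]
width: 95.0
grasp_force: 0.0
```

>>> {"fn": "send_rows", "kwargs": {
  "targets": [
    {"wx": 0,"wy": 0,"wz": 0,"x": 0,"y": 0.04,"z": 0,"hand": -1},
    {"wx": 0,"wy": 0,"wz": 0,"x": 0,"y": 0,"z": 0,"hand": -1},
    {"wx": 0,"wy": 0,"wz": 0,"x": 0,"y": 0,"z": 0,"hand": -1}
  ]
}}

```text
time: 3.6
ee_pos: [406.5, 81.5, 264.6]
ee_rot: [-3.141, -0.0, -0.002]
ft_force: [-0.1, 0.8, -0.4]
width: 94.9
grasp_force: 0.0
```

```bash
python3 - <<'E'
from h import *
s=robot.get_state(); print(s["time"],s["ee_pos"],s["ee_rot"],s["ft_force"],s["q"])
c=cam("wrist"); save(c,"w2.png"); np.savez("w2.npz",**{k:np.array(c[k]) for k in("image","z_map","K","T")})
P=cloud(c)
for a,b in((14,22),(27,34),(35,41),(54,62),(192,200)):
    m=(P[...,2]>a)&(P[...,2]<b)&(c["z_map"]>0); k,l,st,ce=cv2.connectedComponentsWithStats(m.astype(np.uint8))
    for i in range(1,k):
        if st[i,4]>200:
            p=P[l==i]; r=cv2.minAreaRect(p[:,:2].astype(np.float32)); print(a,st[i].tolist(),p.mean(0).round(1),np.round(r[0],1),np.round(r[1],1),round(r[2],1))
E
```

```text
3.6 [406.46762752  81.48270004 264.64703211] [-3.14132140e+00 -4.72314453e-05 -1.61209004e-03] [-0.07468388  0.83319705 -0.38271027] [3.80211230e-02 1.27214313e-01 1.96544572e+00 3.10512936e-04
 1.04887470e+00 1.61027474e+00]
14 [549, 15, 19, 213, 942] [ 495.7 -261.2   18. ] [ 482.  -262.9] [298.2   4.4] 7.8
14 [187, 30, 179, 158, 18453] [493.  129.   19.1] [506.5 149. ] [215.4 259.5] 0.3
14 [452, 33, 10, 134, 345] [ 525.5 -111.3   18. ] [ 520.2 -111.6] [179.9   2.1] 3.6
14 [0, 76, 80, 14, 707] [548.6 479.3  16. ] [548.7 479.3] [ 13.3 111.8] 2.8
14 [78, 93, 15, 77, 489] [469.6 427.3  18.4] [479.4 427.5] [ 17.2 109.3] 75.8
27 [556, 10, 20, 220, 925] [ 495.3 -261.2   30.6] [ 481.9 -263.4] [298.4   4.1] 7.9
27 [456, 27, 43, 140, 4558] [ 526.6 -132.4   30.5] [ 521.4 -133.6] [179.9  45.8] 3.7
27 [66, 94, 16, 48, 459] [502.  429.5  29.2] [500.6 431.1] [20.8 63.8] 78.0
35 [560, 8, 22, 224, 843] [ 496.8 -261.    38.1] [ 482.  -263.1] [298.4   4.5] 8.1
35 [290, 84, 11, 44, 422] [516.5 116.1  39. ] [514.8 116.4] [13.8 55.7] 88.9
54 [570, 0, 70, 236, 13566] [ 487.3 -299.2   56.4] [ 487.8 -306.5] [299.8  96.5] 9.1
54 [286, 35, 59, 18, 929] [585.2  87.4  58.7] [585.7  87.9] [71.6 18.6] 89.9
192 [113, 12, 57, 63, 2552] [546.  220.4 196.4] [546.3 222. ] [42.9 43.5] 6.3
```

View pics/w2.png

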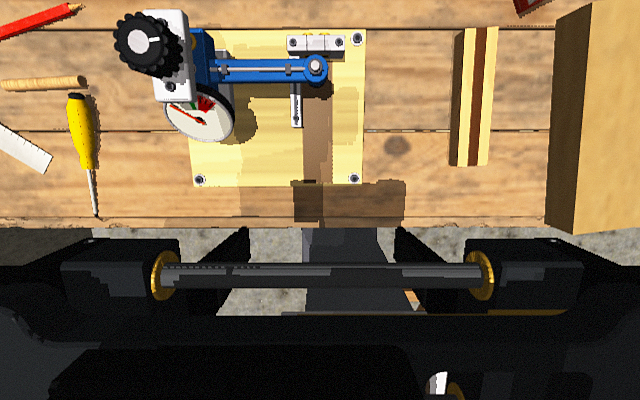

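The wrist view is clear. The jig's bed corners are at (200,180) and (355,178), the foot stem is at (316,66), the knob at (143,44) and the blank at (472,97). That puts the jig origin at (486.4,87.2) with a yaw of about 0.2°. The blank's centre is at (521.4,-133.6) with a yaw of 3.7°. I'll grasp it 40 mm towards the robot from its centre.

>>> {"fn": "send_rows", "kwargs": {
  "targets": [
    {"wx": 0,"wy": 0,"wz": -0.066,"x": 0,"y": 0,"z": 0.02,"hand": -1},
    {"wx": 0,"wy": 0,"wz": 0,"x": 0.0131,"y": 0.0285,"z": 0.02,"hand": -1},
    {"wx": 0,"wy": 0,"wz": 0,"x": 0.0131,"y": 0.0315,"z": 0.03,"hand": -1},
    {"wx": 0,"wy": 0,"wz": 0,"x": 0.0131,"y": 0.0315,"z": 0.03,"hand": -1},
    {"wx": 0,"wy": 0,"wz": 0,"x": 0.0131,"y": 0.0315,"z": 0.03,"hand": -1},
    {"wx": 0,"wy": 0,"wz": 0,"x": 0.0131,"y": 0.0315,"z": 0.03,"hand": -1},
    {"wx": 0,"wy": 0,"wz": 0,"x": 0,"y": 0.0315,"z": 0.03,"hand": -1},
    {"wx": 0,"wy": 0,"wz": 0,"x": 0,"y": 0.0315,"z": 0.03,"hand": -1},
    {"wx": 0,"wy": 0,"wz": 0,"x": 0,"y": 0,"z": 0.02,"hand": -1},
    {"wx": 0,"wy": 0,"wz": 0,"x": 0,"y": 0,"z": 0.01,"hand": -1},
    {"wx": 0,"wy": 0,"wz": 0,"x": 0,"y": 0,"z": 0,"hand": -1}
  ]
}}

```text
time: 4.75
ee_pos: [486.1, -129.2, 13.7]
ee_rot: [-3.14, 0.002, 0.068]
ft_force: [-0.4, 0.0, -0.6]
width: 94.8
grasp_force: 0.0
```

>>> {"fn": "send_rows", "kwargs": {
  "targets": [
    {"wx": 0,"wy": 0,"wz": 0,"x": -0.005,"y": 0.0067,"z": 0.0075,"hand": -1},
    {"wx": 0,"wy": 0,"wz": 0,"x": 0,"y": 0,"z": 0,"hand": 1},
    {"wx": 0,"wy": 0,"wz": 0,"x": 0,"y": 0,"z": 0,"hand": 1},
    {"wx": 0,"wy": 0,"wz": 0,"x": 0,"y": 0,"z": 0,"hand": 1},
    {"wx": 0,"wy": 0,"wz": 0,"x": 0,"y": 0,"z": 0,"hand": 1},
    {"wx": 0,"wy": 0,"wz": 0,"x": 0,"y": 0,"z": 0,"hand": 1},
    {"wx": 0,"wy": 0,"wz": 0,"x": 0,"y": 0,"z": 0,"hand": 1},
    {"wx": 0,"wy": 0,"wz": 0,"x": 0,"y": 0,"z": 0,"hand": 1}
  ],
  "grip_force": 20
}}

```text
time: 5.55
ee_pos: [481.8, -137.6, 7.2]
ee_rot: [-3.141, -0.0, 0.067]
ft_force: [-0.2, 0.6, 0.3]
width: 44.4
grasp_force: 0.3
```

>>> {"fn": "send_rows", "kwargs": {
  "targets": [
    {"wx": 0,"wy": 0,"wz": 0,"x": 0,"y": 0,"z": 0,"hand": 1},
    {"wx": 0,"wy": 0,"wz": 0,"x": 0,"y": 0,"z": 0,"hand": 1},
    {"wx": 0,"wy": 0,"wz": 0,"x": 0,"y": 0,"z": -0.005,"hand": 1},
    {"wx": 0,"wy": 0,"wz": 0,"x": 0,"y": 0,"z": -0.01,"hand": 1},
    {"wx": 0,"wy": 0,"wz": 0,"x": 0,"y": 0,"z": -0.015,"hand": 1},
    {"wx": 0,"wy": 0,"wz": 0,"x": 0,"y": 0,"z": -0.015,"hand": 1},
    {"wx": 0,"wy": 0,"wz": 0.066,"x": 0,"y": 0,"z": 0,"hand": 1},
    {"wx": 0,"wy": 0,"wz": 0,"x": -0.015,"y": 0,"z": 0,"hand": 1},
    {"wx": 0,"wy": 0,"wz": 0,"x": -0.02,"y": 0,"z": 0,"hand": 1},
    {"wx": 0,"wy": 0,"wz": 0,"x": -0.018,"y": 0,"z": 0,"hand": 1},
    {"wx": 0,"wy": 0,"wz": 0,"x": 0,"y": 0,"z": 0,"hand": 1}
  ],
  "grip_force": 30
}}

```text
time: 6.65
ee_pos: [427.1, -137.3, 52.7]
ee_rot: [-3.141, 0.001, 0.0]
ft_force: [0.2, 0.8, -1.5]
width: 43.6
grasp_force: 29.9
```

```bash
python3 - <<'E'
from h import *
s=robot.get_state(); print(s["time"],s["ee_pos"],s["ee_rot"],s["ft_force"],s["width"],s["grasp_force"])
c=cam("wrist"); save(c,"w3.png"); np.savez("w3.npz",**{k:np.array(c[k]) for k in("image","z_map","K","T")})
P=cloud(c)
for a,b in((65,80),(35,41),(54,62)):
    m=(P[...,2]>a)&(P[...,2]<b)&(c["z_map"]>0); k,l,st,ce=cv2.connectedComponentsWithStats(m.astype(np.uint8))
    for i in range(1,k):
        if st[i,4]>200:
            p=P[l==i]; r=cv2.minAreaRect(p[:,:2].astype(np.float32)); print(a,st[i].tolist(),p.mean(0).round(1),np.round(r[0],1),np.round(r[1],1),round(r[2],1))
E
```

```text
6.65 [ 427.08235033 -137.34825943   52.74291934] [-3.14098887e+00  1.11231508e-03  1.86177918e-04] [ 0.24496674  0.79646081 -1.48450599] 43.64513723234307 29.937050342559814
65 [269, 0, 106, 263, 22489] [ 498.1 -138.3   76.3] [ 491.3 -139. ] [ 58.9 133.5] 89.9
65 [286, 289, 73, 26, 1879] [ 399.4 -139.1   76.6] [ 399.2 -139.1] [43.9 18.7] 89.2
35 [504, 0, 15, 263, 1581] [ 498.8 -261.3   38. ] [ 489.9 -262.8] [169.9   3.2] 8.0
54 [522, 0, 118, 266, 27844] [ 498.3 -292.7   56.7] [ 489.3 -298.9] [165.6  75.4] 8.6
```

View pics/w3.png

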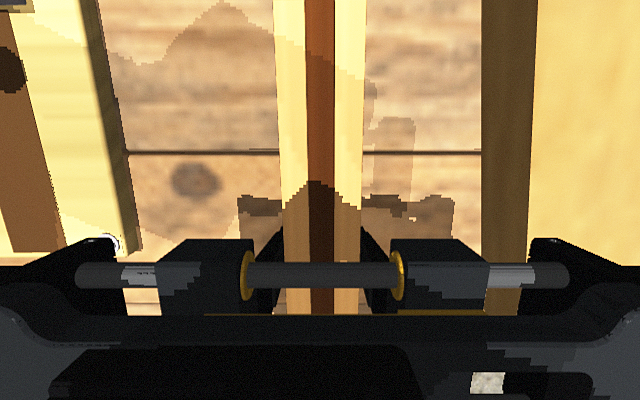

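The blank is held straight along the tool (columns 275–365), and the jig bed is at the left. Carrying it over to the jig's open side and lowering it.

>>> {"fn": "send_rows", "kwargs": {
  "targets": [
    {"wx": 0,"wy": 0,"wz": 0,"x": 0,"y": -0.019,"z": 0,"hand": 1},
    {"wx": 0,"wy": 0,"wz": 0,"x": 0,"y": -0.04,"z": 0,"hand": 1},
    {"wx": 0,"wy": 0,"wz": 0,"x": 0,"y": -0.04,"z": 0,"hand": 1},
    {"wx": 0,"wy": 0,"wz": 0,"x": 0,"y": -0.04,"z": 0,"hand": 1},
    {"wx": 0,"wy": 0,"wz": 0,"x": 0,"y": -0.03,"z": 0,"hand": 1},
    {"wx": 0,"wy": 0,"wz": 0,"x": 0,"y": -0.01,"z": 0,"hand": 1},
    {"wx": 0,"wy": 0,"wz": 0,"x": 0,"y": 0,"z": 0.01,"hand": 1},
    {"wx": 0,"wy": 0,"wz": 0,"x": 0,"y": 0,"z": 0.01,"hand": 1},
    {"wx": 0,"wy": 0,"wz": 0,"x": 0,"y": 0,"z": 0.005,"hand": 1},
    {"wx": 0,"wy": 0,"wz": 0,"x": 0,"y": 0,"z": 0,"hand": 1},
    {"wx": 0,"wy": 0,"wz": 0,"x": 0,"y": 0,"z": 0,"hand": 1}
  ]
}}

```text
time: 7.8
ee_pos: [428.6, 40.6, 26.9]
ee_rot: [-3.141, 0.001, -0.001]
ft_force: [-0.1, -0.2, -1.0]
width: 43.7
grasp_force: 29.9
```

```bash
python3 - <<'E'
from h import *
s=robot.get_state(); print(s["time"],s["ee_pos"],s["ee_rot"],s["ft_force"],s["width"],s["grasp_force"])
c=cam("wrist"); save(c,"w4.png"); np.savez("w4.npz",**{k:np.array(c[k]) for k in("image","z_map","K","T")})
P=cloud(c)
for a,b in((15,22),(35,41),(43,53),(54,62)):
    m=(P[...,2]>a)&(P[...,2]<b)&(c["z_map"]>0); k,l,st,ce=cv2.connectedComponentsWithStats(m.astype(np.uint8))
    for i in range(1,k):
        if st[i,4]>200:
            p=P[l==i]; r=cv2.minAreaRect(p[:,:2].astype(np.float32)); print(a,st[i].tolist(),p.mean(0).round(1),np.round(r[0],1),np.round(r[1],1),round(r[2],1),np.percentile(p,[1,99],axis=0).round(1).tolist())
E
```

```text
7.8 [428.63751307  40.6433025   26.85497686] [-3.14147334e+00  7.01737375e-04 -5.73371467e-04] [-0.11172948 -0.24458805 -1.04369799] 43.697246897364025 29.937291741371155
15 [0, 0, 283, 266, 52729] [488.5 154.5  19.2] [490.7 166.1] [159.4 202.6] 1.4 [[416.0, 67.9, 17.6], [564.3, 254.4, 20.9]]
35 [159, 26, 43, 130, 3206] [521.2 114.8  38.8] [519.9 115.5] [65.2 15.4] 0.7 [[488.0, 108.4, 35.5], [550.4, 122.3, 40.6]]
35 [0, 29, 31, 90, 1679] [525.7 206.4  38.1] [528.4 204.7] [14.5 47. ] 74.0 [[507.8, 202.6, 35.1], [551.0, 215.2, 40.5]]
43 [270, 0, 104, 263, 22430] [499.8  39.6  50.5] [492.9  39.2] [133.4  58.6] 0.1 [[428.5, 18.0, 48.8], [558.2, 61.3, 52.0]]
43 [286, 289, 73, 26, 1875] [400.9  38.9  50.7] [400.7  38.9] [44.  18.6] 89.5 [[392.1, 17.5, 49.4], [409.5, 60.4, 52.1]]
54 [202, 2, 42, 52, 303] [540.7  79.2  59.4] [542.2  81.1] [10.6 25. ] 46.4 [[534.7, 73.9, 55.9], [553.4, 91.7, 62.0]]
```

View pics/w4.png

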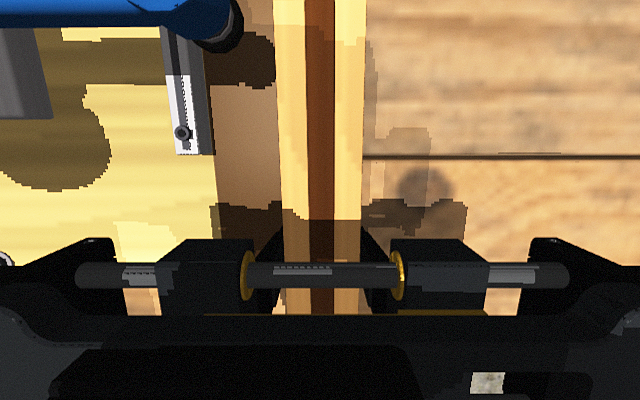

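The blank sits about 1 mm above the bed, clear of the foot (black disc near (225,25)). Its left edge is at column 275 and the fence's face is near column 212. That leaves about 47 mm to go to the fence and about 18 mm to the block. Sliding it in.

>>> {"fn": "send_rows", "kwargs": {
  "targets": [
    {"wx": 0,"wy": 0,"wz": 0,"x": 0,"y": 0,"z": 0.0006,"hand": 1},
    {"wx": 0,"wy": 0,"wz": 0,"x": 0,"y": -0.01,"z": 0,"hand": 1},
    {"wx": 0,"wy": 0,"wz": 0,"x": 0,"y": -0.012,"z": 0,"hand": 1},
    {"wx": 0,"wy": 0,"wz": 0,"x": 0,"y": -0.012,"z": 0,"hand": 1},
    {"wx": 0,"wy": 0,"wz": 0,"x": 0,"y": -0.006,"z": 0,"hand": 1},
    {"wx": 0,"wy": 0,"wz": 0,"x": 0,"y": -0.002,"z": 0,"hand": 1},
    {"wx": 0,"wy": 0,"wz": 0,"x": 0.004,"y": 0,"z": 0,"hand": 1},
    {"wx": 0,"wy": 0,"wz": 0,"x": 0.005,"y": 0,"z": 0,"hand": 1},
    {"wx": 0,"wy": 0,"wz": 0,"x": 0.003,"y": 0,"z": 0,"hand": 1},
    {"wx": 0,"wy": 0,"wz": 0,"x": 0,"y": 0,"z": 0,"hand": 1},
    {"wx": 0,"wy": 0,"wz": 0,"x": 0,"y": 0,"z": 0,"hand": 1}
  ]
}}

```text
time: 8.95
ee_pos: [440.6, 83.1, 26.5]
ee_rot: [-3.142, 0.0, 0.0]
ft_force: [-0.5, -0.4, -1.0]
width: 43.9
grasp_force: 29.9
```

```bash
cat > look.py <<'E'
from h import *
s=robot.get_state(); print(s["time"],s["ee_pos"].round(2),s["ee_rot"].round(4),s["ft_force"].round(1),s["wrist_torque"].round(2),s["width"],s["grasp_force"])
c=cam("wrist"); P=cloud(c)
for a,b in((35,41),(43,53)):
    m=(P[...,2]>a)&(P[...,2]<b)&(c["z_map"]>0); k,l,st,ce=cv2.connectedComponentsWithStats(m.astype(np.uint8))
    for i in range(1,k):
        if st[i,4]>200:
            p=P[l==i]; r=cv2.minAreaRect(p[:,:2].astype(np.float32)); print(a,st[i].tolist(),p.mean(0).round(1),np.round(r[0],1),np.round(r[1],1),round(r[2],1),np.percentile(p,[1,99],axis=0).round(1).tolist())
E
python3 look.py
```

```text
8.95 [440.58  83.14  26.45] [-3.1415e+00  2.0000e-04  4.0000e-04] [-0.5 -0.4 -1. ] [-0.03  0.29  0.04] 43.880257366047964 29.937001168727875
35 [24, 65, 84, 76, 4058] [527.7 217.5  38.8] [526.6 221. ] [38.5 38.3] 2.9 [[508.2, 203.3, 35.4], [545.5, 238.5, 40.6]]
35 [244, 64, 32, 112, 2729] [519.8 115.3  38.8] [517.2 115.9] [59.3 14.6] 0.2 [[488.4, 108.7, 36.1], [546.2, 122.6, 40.5]]
43 [269, 0, 105, 263, 17169] [498.   80.7  50.1] [503.3  85.3] [132.9  58.7] 4.2 [[439.9, 60.3, 48.4], [566.5, 103.8, 51.7]]
43 [43, 102, 28, 25, 410] [520.4 217.2  48.2] [520.9 218.6] [12.1  8.2] 2.4 [[514.8, 215.0, 43.2], [526.5, 221.7, 52.9]]
43 [286, 289, 73, 26, 1877] [412.8  81.4  50.3] [412.6  81.3] [43.9 18.6] 89.3 [[403.9, 59.9, 49.0], [421.6, 102.9, 51.6]]
```

>>> {"fn": "send_rows", "kwargs": {
  "targets": [
    {"wx": 0,"wy": 0,"wz": 0,"x": 0,"y": 0,"z": 0.0006,"hand": 1},
    {"wx": 0,"wy": 0,"wz": 0,"x": 0,"y": 0,"z": 0.0006,"hand": 1},
    {"wx": 0,"wy": 0,"wz": 0,"x": 0.001,"y": 0,"z": 0,"hand": 1},
    {"wx": 0,"wy": 0,"wz": 0,"x": 0.001,"y": 0,"z": 0,"hand": 1},
    {"wx": 0,"wy": 0,"wz": 0,"x": 0.001,"y": 0,"z": 0,"hand": 1},
    {"wx": 0,"wy": 0,"wz": 0,"x": 0.001,"y": 0,"z": 0,"hand": 1}
  ],
  "grip_force": 8
}}

```text
time: 9.6
ee_pos: [444.7, 83.4, 25.4]
ee_rot: [-3.142, -0.0, 0.001]
ft_force: [-0.2, -0.0, -0.7]
width: 43.9
grasp_force: 8.0
```

>>> {"fn": "send_rows", "kwargs": {
  "targets": [
    {"wx": 0,"wy": 0,"wz": 0,"x": 0,"y": -0.001,"z": 0,"hand": 1},
    {"wx": 0,"wy": 0,"wz": 0,"x": 0,"y": -0.001,"z": 0,"hand": 1},
    {"wx": 0,"wy": 0,"wz": 0,"x": 0,"y": -0.001,"z": 0,"hand": 1}
  ]
}}

```text
time: 9.9
ee_pos: [444.6, 86.5, 25.3]
ee_rot: [-3.142, -0.0, 0.001]
ft_force: [-0.4, -0.2, -0.0]
width: 44.2
grasp_force: 8.0
```

>>> {"fn": "send_rows", "kwargs": {
  "targets": [
    {"wx": 0,"wy": 0,"wz": 0,"x": 0,"y": -0.0005,"z": 0,"hand": 1},
    {"wx": 0,"wy": 0,"wz": 0,"x": 0,"y": -0.0005,"z": 0,"hand": 1}
  ]
}}

```text
time: 10.1
ee_pos: [444.6, 87.4, 25.3]
ee_rot: [-3.142, -0.0, 0.001]
ft_force: [-0.6, -0.4, -0.2]
width: 44.2
grasp_force: 8.0
```

>>> {"fn": "send_rows", "kwargs": {
  "targets": [
    {"wx": 0,"wy": 0,"wz": 0,"x": 0.001,"y": 0,"z": 0,"hand": 1},
    {"wx": 0,"wy": 0,"wz": 0,"x": 0.001,"y": 0,"z": 0,"hand": 1},
    {"wx": 0,"wy": 0,"wz": 0,"x": 0.001,"y": 0,"z": 0,"hand": 1}
  ]
}}

```text
time: 10.4
ee_pos: [446.4, 87.3, 25.1]
ee_rot: [3.142, 0.003, 0.001]
ft_force: [-8.5, -0.1, 4.1]
width: 43.9
grasp_force: 8.0
```

>>> {"fn": "send_rows", "kwargs": {
  "targets": [
    {"wx": 0,"wy": 0,"wz": 0,"x": 0,"y": -0.0005,"z": 0,"hand": 1},
    {"wx": 0,"wy": 0,"wz": 0,"x": 0,"y": 0,"z": 0,"hand": 1}
  ]
}}

```text
time: 10.6
ee_pos: [446.4, 87.7, 25.1]
ee_rot: [3.142, 0.003, 0.0]
ft_force: [-6.1, -2.0, -0.1]
width: 44.0
grasp_force: 8.0
```

```bash
python3 look.py
```

```text
10.6 [446.38  87.74  25.14] [3.1415e+00 2.8000e-03 4.0000e-04] [-6.1 -2.  -0.1] [-0.3   1.07 -0.18] 43.96561714731229 8.00399735569954
35 [253, 81, 29, 106, 2324] [518.4 116.   39. ] [515.5 116.4] [56.7 13.9] 0.1 [[488.0, 109.6, 37.3], [543.5, 122.6, 40.6]]
35 [33, 82, 84, 69, 3798] [526.9 217.7  38.9] [525.8 221.4] [38.1 35.7] 90.0 [[508.0, 203.3, 35.5], [542.9, 238.4, 40.6]]
43 [269, 0, 126, 263, 15295] [497.9  85.3  48.9] [511.4  84. ] [ 59.2 136.8] 87.6 [[445.6, 62.8, 46.9], [572.0, 108.0, 50.5]]
43 [51, 114, 29, 25, 393] [520.5 217.3  48.2] [520.4 218.4] [ 7.6 12. ] 86.3 [[514.7, 215.1, 43.2], [526.5, 221.4, 52.9]]
43 [285, 289, 74, 26, 1874] [418.6  86.3  48.9] [418.5  86.3] [19.3 44.1] 0.5 [[409.6, 64.8, 47.6], [427.3, 107.7, 50.2]]
```

>>> {"fn": "send_rows", "kwargs": {
  "targets": [
    {"wx": 0,"wy": 0,"wz": 0,"x": 0,"y": -0.0005,"z": 0,"hand": 1},
    {"wx": 0,"wy": 0,"wz": 0,"x": 0,"y": 0,"z": 0,"hand": 1}
  ]
}}

```text
time: 10.85
ee_pos: [446.4, 88.1, 25.1]
ee_rot: [3.141, 0.003, 0.0]
ft_force: [-4.4, -2.6, 0.7]
width: 43.9
grasp_force: 8.0
```

>>> {"fn": "send_rows", "kwargs": {
  "targets": [
    {"wx": 0,"wy": 0,"wz": 0,"x": 0,"y": -0.0003,"z": 0,"hand": 1},
    {"wx": 0,"wy": 0,"wz": 0,"x": 0,"y": 0,"z": 0,"hand": 1}
  ]
}}

```text
time: 11.05
ee_pos: [446.4, 88.3, 25.1]
ee_rot: [3.141, 0.003, 0.0]
ft_force: [-5.3, -4.9, 0.7]
width: 44.2
grasp_force: 8.0
```

>>> {"fn": "send_rows", "kwargs": {
  "targets": [
    {"wx": 0,"wy": 0,"wz": 0,"x": 0,"y": -0.0005,"z": 0,"hand": 1},
    {"wx": 0,"wy": 0,"wz": 0,"x": 0,"y": 0,"z": 0,"hand": 1}
  ]
}}

```text
time: 11.25
ee_pos: [446.3, 88.5, 25.1]
ee_rot: [3.141, 0.003, 0.0]
ft_force: [-5.6, -10.5, 1.5]
width: 43.8
grasp_force: 8.0
```

```bash
python3 - <<'E'
from h import *
c=cam("wrist"); im=c["image"][0:250,180:440]
cv2.imwrite("pics/w5.png",cv2.resize(im,None,fx=2.3,fy=2.3,interpolation=cv2.INTER_CUBIC)[...,::-1])
E
```

```text
(no output)
```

View pics/w5.png

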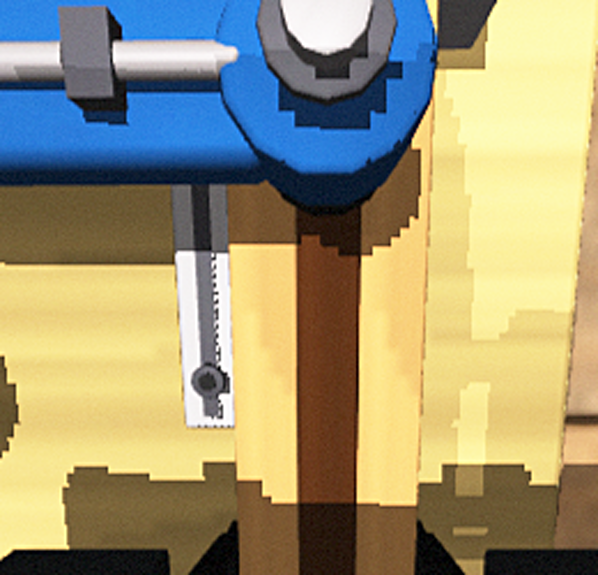

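The blank's left edge lies along the fence face with no visible gap, and I felt contact on both stops (6 N and 10 N). I'll release it and lift. Then I'll give a light square-up push on its -y side at the fence end, with the fingers closed.

>>> {"fn": "send_rows", "kwargs": {
  "targets": [
    {"wx": 0,"wy": 0,"wz": 0,"x": 0,"y": 0,"z": 0,"hand": -1},
    {"wx": 0,"wy": 0,"wz": 0,"x": 0,"y": 0,"z": 0,"hand": -1},
    {"wx": 0,"wy": 0,"wz": 0,"x": 0,"y": 0,"z": 0,"hand": -1},
    {"wx": 0,"wy": 0,"wz": 0,"x": 0,"y": 0,"z": 0,"hand": -1},
    {"wx": 0,"wy": 0,"wz": 0,"x": 0,"y": 0,"z": -0.015,"hand": -1},
    {"wx": 0,"wy": 0,"wz": 0,"x": 0,"y": 0,"z": -0.025,"hand": -1},
    {"wx": 0,"wy": 0,"wz": 0,"x": 0,"y": 0.02,"z": 0,"hand": 1},
    {"wx": 0,"wy": 0,"wz": 0,"x": 0.02,"y": 0.02,"z": 0,"hand": 1},
    {"wx": 0,"wy": 0,"wz": 0,"x": 0.021,"y": 0.005,"z": 0,"hand": 1},
    {"wx": 0,"wy": 0,"wz": 0,"x": 0,"y": 0,"z": 0,"hand": 1},
    {"wx": 0,"wy": 0,"wz": 0,"x": 0,"y": 0,"z": 0,"hand": 1},
    {"wx": 0,"wy": 0,"wz": 0,"x": 0,"y": 0,"z": 0,"hand": 1}
  ]
}}

```text
time: 12.5
ee_pos: [487.6, 44.6, 65.2]
ee_rot: [-3.141, 0.001, 0.001]
ft_force: [-0.1, 0.9, 0.3]
width: 49.3
grasp_force: 0.0
```

>>> {"fn": "send_rows", "kwargs": {
  "targets": [
    {"wx": 0,"wy": 0,"wz": 0,"x": 0,"y": 0,"z": 0,"hand": 1},
    {"wx": 0,"wy": 0,"wz": 0,"x": 0,"y": 0,"z": 0,"hand": 1},
    {"wx": 0,"wy": 0,"wz": 0,"x": 0,"y": 0,"z": 0,"hand": 1},
    {"wx": 0,"wy": 0,"wz": 0,"x": 0,"y": 0,"z": 0,"hand": 1},
    {"wx": 0,"wy": 0,"wz": 0,"x": 0,"y": 0,"z": 0,"hand": 1},
    {"wx": 0,"wy": 0,"wz": 0,"x": 0,"y": 0,"z": 0.015,"hand": 1},
    {"wx": 0,"wy": 0,"wz": 0,"x": 0,"y": 0,"z": 0.018,"hand": 1},
    {"wx": 0,"wy": 0,"wz": 0,"x": 0,"y": -0.003,"z": 0,"hand": 1},
    {"wx": 0,"wy": 0,"wz": 0,"x": 0,"y": -0.003,"z": 0,"hand": 1},
    {"wx": 0,"wy": 0,"wz": 0,"x": 0,"y": 0,"z": 0,"hand": 1}
  ]
}}

```text
time: 13.5
ee_pos: [488.9, 50.6, 33.0]
ee_rot: [-3.142, -0.001, 0.001]
ft_force: [-0.6, 0.1, 0.7]
width: 0.3
grasp_force: 0.0
```

>>> {"fn": "send_rows", "kwargs": {
  "targets": [
    {"wx": 0,"wy": 0,"wz": 0,"x": 0,"y": -0.001,"z": 0,"hand": 1},
    {"wx": 0,"wy": 0,"wz": 0,"x": 0,"y": -0.001,"z": 0,"hand": 1},
    {"wx": 0,"wy": 0,"wz": 0,"x": 0,"y": 0,"z": 0,"hand": 1}
  ]
}}

```text
time: 13.8
ee_pos: [488.8, 52.3, 32.7]
ee_rot: [-3.142, -0.001, 0.001]
ft_force: [0.3, 0.2, -0.6]
width: 0.6
grasp_force: 0.0
```

>>> {"fn": "send_rows", "kwargs": {
  "targets": [
    {"wx": 0,"wy": 0,"wz": 0,"x": 0,"y": -0.001,"z": 0,"hand": 1},
    {"wx": 0,"wy": 0,"wz": 0,"x": 0,"y": -0.0005,"z": 0,"hand": 1},
    {"wx": 0,"wy": 0,"wz": 0,"x": 0,"y": 0,"z": 0,"hand": 1}
  ]
}}

```text
time: 14.1
ee_pos: [488.6, 53.7, 32.3]
ee_rot: [-3.142, 0.0, 0.001]
ft_force: [0.6, 0.7, -0.3]
width: 0.5
grasp_force: 0.0
```

>>> {"fn": "send_rows", "kwargs": {
  "targets": [
    {"wx": 0,"wy": 0,"wz": 0,"x": 0,"y": -0.0007,"z": 0,"hand": 1},
    {"wx": 0,"wy": 0,"wz": 0,"x": 0,"y": 0,"z": 0,"hand": 1}
  ]
}}

```text
time: 14.3
ee_pos: [488.6, 54.5, 32.3]
ee_rot: [-3.142, -0.0, 0.001]
ft_force: [-0.2, 0.0, -0.6]
width: 0.3
grasp_force: 0.0
```

>>> {"fn": "send_rows", "kwargs": {
  "targets": [
    {"wx": 0,"wy": 0,"wz": 0,"x": 0,"y": -0.0007,"z": 0,"hand": 1},
    {"wx": 0,"wy": 0,"wz": 0,"x": 0,"y": 0,"z": 0,"hand": 1}
  ]
}}

```text
time: 14.5
ee_pos: [488.7, 55.2, 32.3]
ee_rot: [-3.142, -0.0, 0.001]
ft_force: [0.5, -0.8, -0.3]
width: 0.6
grasp_force: 0.0
```

>>> {"fn": "send_rows", "kwargs": {
  "targets": [
    {"wx": 0,"wy": 0,"wz": 0,"x": 0,"y": -0.0007,"z": 0,"hand": 1},
    {"wx": 0,"wy": 0,"wz": 0,"x": 0,"y": 0,"z": 0,"hand": 1}
  ]
}}

```text
time: 14.7
ee_pos: [488.6, 55.9, 32.3]
ee_rot: [-3.142, -0.0, 0.001]
ft_force: [0.8, -0.4, -0.3]
width: 0.3
grasp_force: 0.0
```

>>> {"fn": "send_rows", "kwargs": {
  "targets": [
    {"wx": 0,"wy": 0,"wz": 0,"x": 0,"y": -0.0005,"z": 0,"hand": 1},
    {"wx": 0,"wy": 0,"wz": 0,"x": 0,"y": 0,"z": 0,"hand": 1}
  ]
}}

```text
time: 14.9
ee_pos: [488.6, 56.3, 32.3]
ee_rot: [-3.141, -0.0, 0.001]
ft_force: [-0.3, 0.5, 0.1]
width: 0.8
grasp_force: 0.0
```

>>> {"fn": "send_rows", "kwargs": {
  "targets": [
    {"wx": 0,"wy": 0,"wz": 0,"x": 0,"y": -0.0005,"z": 0,"hand": 1},
    {"wx": 0,"wy": 0,"wz": 0,"x": 0,"y": 0,"z": 0,"hand": 1}
  ]
}}

```text
time: 15.1
ee_pos: [488.6, 56.8, 32.3]
ee_rot: [-3.142, -0.0, 0.001]
ft_force: [-0.1, -0.2, 0.2]
width: 0.3
grasp_force: 0.0
```

```bash
python3 look.py
```

```text
15.1 [488.63  56.83  32.32] [-3.1415e+00 -0.0000e+00  8.0000e-04] [-0.1 -0.2  0.2] [-0.09  0.19  0.04] 0.2757397260200848 0.0
35 [0, 85, 71, 48, 2352] [572.3 216.3  38.8] [572.8 221.4] [25.6 37.4] 0.0 [[560.0, 203.4, 35.3], [585.4, 238.1, 40.6]]
35 [202, 100, 22, 32, 394] [571.6 117.4  39.1] [569.  117.3] [16.8 11.8] 0.3 [[561.1, 111.6, 37.6], [577.3, 122.9, 40.7]]
35 [27, 196, 62, 23, 897] [514.2 214.5  38.8] [514.9 220.9] [15.  36.5] 3.2 [[507.6, 203.1, 35.3], [522.3, 236.7, 40.7]]
35 [212, 197, 22, 52, 662] [505.3 117.3  39.1] [504.6 117.2] [33.8 11.5] 0.7 [[488.2, 111.8, 37.6], [520.3, 122.5, 40.5]]
43 [0, 95, 31, 25, 443] [572.4 217.7  48. ] [572.5 218.6] [ 8.1 12. ] 87.2 [[566.8, 215.1, 43.1], [578.5, 222.2, 52.8]]
43 [193, 95, 137, 166, 7815] [538.8  82.8  48.9] [531.7  85.7] [92.7 70.3] 1.0 [[493.3, 64.4, 45.0], [577.6, 108.4, 50.8]]
43 [30, 196, 24, 17, 261] [520.4 216.7  48.5] [520.  216.8] [ 4.8 10.1] 81.5 [[515.6, 214.8, 43.2], [525.0, 219.2, 52.9]]
```

>>> {"fn": "send_rows", "kwargs": {
  "targets": [
    {"wx": 0,"wy": 0,"wz": 0,"x": 0,"y": -0.001,"z": 0,"hand": 1},
    {"wx": 0,"wy": 0,"wz": 0,"x": 0,"y": 0,"z": 0,"hand": 1}
  ]
}}

```text
time: 15.35
ee_pos: [488.6, 57.9, 32.3]
ee_rot: [-3.142, -0.0, 0.001]
ft_force: [-0.5, 0.5, 0.1]
width: 0.6
grasp_force: 0.0
```

>>> {"fn": "send_rows", "kwargs": {
  "targets": [
    {"wx": 0,"wy": 0,"wz": 0,"x": 0,"y": -0.001,"z": 0,"hand": 1},
    {"wx": 0,"wy": 0,"wz": 0,"x": 0,"y": 0,"z": 0,"hand": 1}
  ]
}}

```text
time: 15.55
ee_pos: [488.7, 58.6, 32.4]
ee_rot: [3.141, -0.0, 0.001]
ft_force: [-0.0, -3.2, 0.3]
width: 0.3
grasp_force: 1.6
```

>>> {"fn": "send_rows", "kwargs": {
  "targets": [
    {"wx": 0,"wy": 0,"wz": 0,"x": 0,"y": -0.001,"z": 0,"hand": 1},
    {"wx": 0,"wy": 0,"wz": 0,"x": 0,"y": 0,"z": 0,"hand": 1}
  ]
}}

```text
time: 15.75
ee_pos: [488.7, 58.9, 32.5]
ee_rot: [3.141, -0.0, 0.001]
ft_force: [-0.5, -12.2, 2.7]
width: 0.8
grasp_force: 6.4
```

The square-up push met firm contact at 12 N, so the blank is seated. I'm retreating, rising, and turning the tool for the knob.

>>> {"fn": "send_rows", "kwargs": {
  "targets": [
    {"wx": 0,"wy": 0,"wz": 0,"x": 0,"y": 0.005,"z": 0,"hand": 1},
    {"wx": 0,"wy": 0,"wz": 0,"x": 0,"y": 0.015,"z": -0.02,"hand": 1},
    {"wx": 0,"wy": 0,"wz": 0,"x": 0,"y": 0,"z": -0.042,"hand": 1},
    {"wx": 0,"wy": 0,"wz": 0,"x": 0,"y": 0,"z": -0.042,"hand": -1},
    {"wx": 0,"wy": 0,"wz": 0,"x": 0,"y": 0,"z": -0.042,"hand": -1},
    {"wx": 0,"wy": 0,"wz": 0,"x": 0,"y": 0,"z": -0.04,"hand": -1},
    {"wx": 0,"wy": 0,"wz": 0,"x": -0.02,"y": 0,"z": -0.01,"hand": -1},
    {"wx": 0,"wy": 0,"wz": 0,"x": -0.03,"y": 0,"z": 0,"hand": -1},
    {"wx": 0,"wy": 0,"wz": 0,"x": 0,"y": 0,"z": 0,"hand": -1}
  ]
}}

```text
time: 16.65
ee_pos: [436.0, 40.0, 228.7]
ee_rot: [-3.141, 0.0, 0.001]
ft_force: [0.4, -0.5, -0.1]
width: 42.9
grasp_force: 0.0
```

```bash
python3 - <<'E'
from h import *
s=robot.get_state(); print(s["time"],s["ee_pos"],s["ee_rot"],s["q"])
c=cam("wrist"); save(c,"w6.png"); P=cloud(c)
for a,b in((14,22),(43,52),(54,62),(192,200)):
    m=(P[...,2]>a)&(P[...,2]<b)&(c["z_map"]>0); k,l,st,ce=cv2.connectedComponentsWithStats(m.astype(np.uint8))
    for i in range(1,k):
        if st[i,4]>200:
            p=P[l==i]; r=cv2.minAreaRect(p[:,:2].astype(np.float32)); print(a,st[i].tolist(),p.mean(0).round(1),np.round(r[0],1),np.round(r[1],1),round(r[2],1))
im=c["image"][0:260,80:480]
cv2.imwrite("pics/w6c.png",cv2.resize(im,None,fx=2,fy=2,interpolation=cv2.INTER_CUBIC)[...,::-1])
E
```

```text
16.65 [435.97196959  40.00669439 228.72525068] [-3.14118574e+00  4.48107273e-04  9.76619689e-04] [-5.98283005e-02  2.06705899e-01  1.97294366e+00  4.61791843e-04
  9.62415152e-01  1.50972748e+00]
14 [537, 30, 17, 208, 982] [ 505.1 -259.9   18.1] [ 494.2 -261.5] [273.2   3.8] 7.9
14 [130, 45, 207, 166, 8331] [542.   90.1  19. ] [507.5 148.5] [213.9 258.6] 0.3
14 [0, 94, 31, 12, 280] [550.6 442.   16. ] [550.6 442.9] [13.2 40.6] 2.5
14 [149, 107, 120, 105, 9070] [462.3 183.6  19.2] [470.1 196.8] [142.  163.7] 0.0
14 [26, 112, 21, 81, 627] [473.1 426.4  18.5] [480.  427.8] [ 19.  109.3] 77.3
43 [553, 20, 24, 219, 1343] [ 512.4 -258.9   47.6] [ 500.  -260.7] [261.7   4.2] 8.0
43 [250, 71, 61, 149, 4530] [483.6  85.7  49. ] [487.2  86.9] [180.4  70.5] 0.4
54 [559, 9, 81, 251, 16983] [ 496.9 -303.4   56.5] [ 484.7 -298.7] [309.1 101.6] 15.5
54 [247, 53, 64, 19, 1071] [585.5  87.5  58.9] [585.9  87.7] [18.2 71.8] 0.4
192 [21, 38, 69, 70, 3359] [546.5 219.5 196.5] [546.4 221.4] [44. 43.] 45.7
```

View pics/w6c.png

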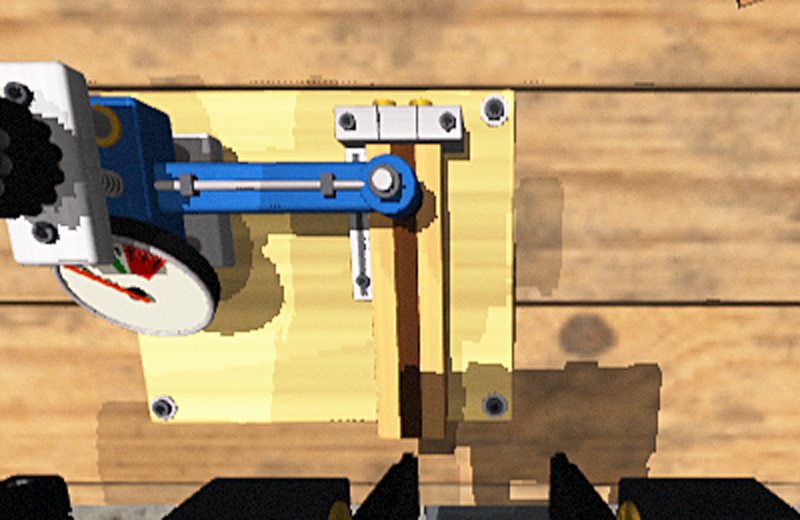

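The blank lies square in the jig (columns 375–445), along the fence and butted to the bush block at row 140. The dial's needle is at rest, pointing left from (137,293), with green near (117,260) and red near (145,262). I'll write a numeric dial reader and test it on this picture.

```bash
cat > dial.py <<'E'
from h import *
import sys
def read(n):
    c=cam(n); im=c["image"]; P=cloud(c); H=cv2.cvtColor(im,cv2.COLOR_RGB2HSV).astype(int)
    ex=np.array([0,-1.,0]); ey=np.array([1,0,1])/2**.5; nz=np.array([-1,0,1])/2**.5
    D=P-np.array([505,222,107.])
    m=(np.linalg.norm(D,axis=-1)<48)&(c["z_map"]>0)
    h,s,v=H[...,0],H[...,1],H[...,2]
    off=D@nz; wh=m&(s<60)&(v>150)
    o=np.median(off[wh]); m&=abs(off-o)<6; wh&=m
    col=(h<20)|(h>170); green=m&(h>40)&(h<90)&(s>90)&(v>50); rr=m&col&(s>130)&(v>70)
    G=im[...,1].astype(int); R_=im[...,0].astype(int)
    A=np.stack([D@ex,D@ey],-1)
    allm=(wh|green|rr); (cx,cy),r=cv2.minEnclosingCircle(A[allm].astype(np.float32))
    print(n,"t",robot.get_state()["time"],"off",o.round(1),"center",round(cx,1),round(cy,1),"r",round(r,1),"counts",wh.sum(),green.sum(),rr.sum())
    return im,A,(cx,cy),green,rr,h,G,R_
if __name__=="__main__":
    im,A,c,g,rr,h,G,R_=read(sys.argv[1]); B=A-np.array(c); th=np.arctan2(B[...,0],B[...,1])+0.8; rad=np.hypot(B[...,0],B[...,1])
    print("green th",np.percentile(th[g],[5,50,95]).round(2),"rad",np.percentile(rad[g],[5,95]).round(0))
    for lo,hi in((0,6),(6,13),(13,20),(20,27),(27,36)):
        k=rr&(rad>=lo)&(rad<hi)
        if k.sum(): print(lo,hi,k.sum(),"th",np.percentile(th[k],[5,25,50,75,95]).round(2),"rgb",np.median(im[k],0))
    for lo in np.arange(-.4,3,.2):
        k=rr&(th>=lo)&(th<lo+.2)&(rad>5)
        if k.sum(): print("th",lo.round(1),k.sum(),np.median(im[k],0),"rad",rad[k].min().round(0),rad[k].max().round(0))
E
python3 dial.py wrist; python3 dial.py scene
```

```text
wrist t 16.75 off 3.7 center 0.6 -9.5 r 37.7 counts 1777 26 273
green th [0.7  0.85 0.91] rad [13. 22.]
0 6 30 th [-0.77 -0.25  0.93  3.02  3.43] rgb [206.   31.5   0. ]
6 13 19 th [-0.43 -0.26 -0.09 -0.    3.63] rgb [205.  39.   0.]
13 20 69 th [-0.26  0.02  1.27  1.5   1.66] rgb [129.   1.   0.]
20 27 82 th [-0.13  1.1   1.29  1.49  1.68] rgb [131.5   5.5   0. ]
27 36 72 th [0.6  1.25 1.37 1.53 1.66] rgb [124.   20.   14.5]
th -0.4 14 [151.5  49.5  30. ] rad 9.0 23.0
th -0.2 33 [229.  62.   0.] rad 6.0 29.0
th 0.0 11 [227.  24.   0.] rad 11.0 28.0
th 1.0 31 [123.   9.   4.] rad 13.0 33.0
th 1.2 60 [124.   0.   0.] rad 13.0 35.0
th 1.4 61 [129.   7.   2.] rad 14.0 34.0
th 1.6 28 [133.    0.5   0. ] rad 13.0 33.0
scene t 16.8 off 0.9 center -3.3 -9.4 r 38.2 counts 184 1 12
green th [0.93 0.93 0.93] rad [18. 18.]
0 6 1 th [0.05 0.05 0.05 0.05 0.05] rgb [126.  69.  50.]
13 20 3 th [1.16 1.25 1.37 1.57 1.73] rgb [192.  93.  86.]
20 27 4 th [1.26 1.34 1.51 1.64 1.65] rgb [137.   31.   27.5]
27 36 4 th [1.15 1.19 1.34 1.49 1.54] rgb [122.5  31.   27. ]
th 1.0 2 [158.5  72.   67.5] rad 16.0 27.0
th 1.2 4 [136.   24.5  22.5] rad 19.0 30.0
th 1.4 2 [125.5  31.   27. ] rad 29.0 30.0
th 1.6 3 [148.  44.  41.] rad 20.0 26.0
```

The reader agrees with the stated sectors: needle about 0, green 0.70–0.91, red from 1.1. Moving over the knob and turning the tool to about yaw 2.5.

>>> {"fn": "send_rows", "kwargs": {
  "targets": [
    {"wx": 0,"wy": 0,"wz": 0,"x": 0.02,"y": -0.03,"z": 0,"hand": -1},
    {"wx": 0,"wy": 0,"wz": 0,"x": 0.02,"y": -0.038,"z": 0,"hand": -1},
    {"wx": 0,"wy": 0,"wz": 0,"x": 0.025,"y": -0.038,"z": 0,"hand": -1},
    {"wx": 0,"wy": 0,"wz": 0,"x": 0.025,"y": -0.038,"z": 0,"hand": -1},
    {"wx": 0,"wy": 0,"wz": 0,"x": 0.02,"y": -0.038,"z": 0,"hand": -1},
    {"wx": 0,"wy": 0,"wz": -0.147,"x": 0,"y": 0,"z": 0,"hand": -1},
    {"wx": 0,"wy": 0,"wz": -0.147,"x": 0,"y": 0,"z": 0,"hand": -1},
    {"wx": 0,"wy": 0,"wz": -0.147,"x": 0,"y": 0,"z": 0,"hand": -1},
    {"wx": 0,"wy": 0,"wz": -0.147,"x": 0,"y": 0,"z": 0,"hand": -1},
    {"wx": 0,"wy": 0,"wz": -0.147,"x": 0,"y": 0,"z": 0,"hand": -1},
    {"wx": 0,"wy": 0,"wz": -0.147,"x": 0,"y": 0,"z": 0,"hand": -1},
    {"wx": 0,"wy": 0,"wz": -0.147,"x": 0,"y": 0,"z": 0,"hand": -1}
  ]
}}

```text
time: 18.0
ee_pos: [549.3, 222.1, 227.5]
ee_rot: [-3.141, 0.0, 1.036]
ft_force: [0.1, -0.2, -0.6]
width: 95.2
grasp_force: 0.0
```

>>> {"fn": "send_rows", "kwargs": {
  "targets": [
    {"wx": 0,"wy": 0,"wz": -0.147,"x": 0,"y": 0,"z": 0,"hand": -1},
    {"wx": 0,"wy": 0,"wz": -0.147,"x": 0,"y": 0,"z": 0,"hand": -1},
    {"wx": 0,"wy": 0,"wz": -0.147,"x": 0,"y": 0,"z": 0,"hand": -1},
    {"wx": 0,"wy": 0,"wz": -0.147,"x": 0,"y": 0,"z": 0,"hand": -1},
    {"wx": 0,"wy": 0,"wz": -0.147,"x": 0,"y": 0,"z": 0,"hand": -1},
    {"wx": 0,"wy": 0,"wz": -0.147,"x": 0,"y": 0,"z": 0,"hand": -1},
    {"wx": 0,"wy": 0,"wz": -0.147,"x": 0,"y": 0,"z": 0,"hand": -1},
    {"wx": 0,"wy": 0,"wz": -0.147,"x": 0,"y": 0,"z": 0,"hand": -1},
    {"wx": 0,"wy": 0,"wz": -0.147,"x": 0,"y": 0,"z": 0,"hand": -1},
    {"wx": 0,"wy": 0,"wz": -0.147,"x": 0,"y": 0,"z": 0,"hand": -1},
    {"wx": 0,"wy": 0,"wz": 0,"x": 0,"y": 0,"z": 0,"hand": -1}
  ]
}}

```text
time: 19.1
ee_pos: [549.2, 222.0, 227.6]
ee_rot: [-3.141, -0.001, 2.502]
ft_force: [0.2, -0.3, 0.5]
width: 95.3
grasp_force: 0.0
```

```bash
python3 - <<'E'
from h import *
s=robot.get_state(); print(s["time"],s["ee_pos"],s["ee_rot"],s["q"])
d=np.array([546.4,221.7,163.])-s["ee_pos"]; print("tool shift mm",(R.from_euler("xyz",s["ee_rot"]).as_matrix().T@d).round(1))
E
python3 dial.py wrist
```

```text
19.1 [549.18525543 222.02282091 227.56456798] [-3.14114221e+00 -5.40597491e-04  2.50200384e+00] [ 2.72638257e-01  4.31941054e-01  1.62511822e+00  1.71723531e-04
  1.08522047e+00 -6.58649578e-01]
tool shift mm [ 2.  -1.9 64.6]
wrist t 19.15 off 3.2 center 0.4 -9.8 r 37.7 counts 557 20 155
green th [0.66 0.77 0.9 ] rad [12. 18.]
0 6 19 th [-1.66 -0.78 -0.3   3.21  3.64] rgb [107.  22.   0.]
6 13 20 th [-0.19 -0.06  0.58  1.7   3.55] rgb [105.5  11.    5.5]
13 20 59 th [-0.07  1.13  1.32  1.5   1.66] rgb [105.   0.   0.]
20 27 39 th [-0.06 -0.01  1.45  1.6   1.73] rgb [106.   8.   0.]
27 36 15 th [-0.05 -0.03  0.01  1.69  1.72] rgb [108.  20.   3.]
th -0.2 39 [109.  17.   0.] rad 7.0 32.0
th 0.0 3 [108.  10.   0.] rad 5.0 31.0
th 1.0 10 [104.5   0.    0. ] rad 13.0 20.0
th 1.2 20 [103.5   0.    0. ] rad 12.0 22.0
th 1.4 30 [104.   0.   0.] rad 13.0 25.0
th 1.6 27 [103.  12.   7.] rad 13.0 32.0
th 1.8 2 [105.   83.5  48.5] rad 38.0 38.0
th 2.0 1 [154. 124.  75.] rad 38.0 38.0
```

>>> {"fn": "send_rows", "kwargs": {
  "targets": [
    {"wx": 0,"wy": 0,"wz": 0,"x": 0.002,"y": -0.0019,"z": 0.02,"hand": -1},
    {"wx": 0,"wy": 0,"wz": 0,"x": 0,"y": 0,"z": 0.025,"hand": -1},
    {"wx": 0,"wy": 0,"wz": 0,"x": 0,"y": 0,"z": 0.019,"hand": -1},
    {"wx": 0,"wy": 0,"wz": 0,"x": 0,"y": 0,"z": 0,"hand": 1},
    {"wx": 0,"wy": 0,"wz": 0,"x": 0,"y": 0,"z": 0,"hand": 1},
    {"wx": 0,"wy": 0,"wz": 0,"x": 0,"y": 0,"z": 0,"hand": 1},
    {"wx": 0,"wy": 0,"wz": 0,"x": 0,"y": 0,"z": 0,"hand": 1},
    {"wx": 0,"wy": 0,"wz": 0,"x": 0,"y": 0,"z": 0,"hand": 1},
    {"wx": 0,"wy": 0,"wz": 0,"x": 0,"y": 0,"z": 0,"hand": 1},
    {"wx": 0,"wy": 0,"wz": 0,"x": 0,"y": 0,"z": 0,"hand": 1},
    {"wx": 0,"wy": 0,"wz": 0,"x": 0,"y": 0,"z": 0,"hand": 1}
  ],
  "grip_force": 30
}}

```text
time: 20.25
ee_pos: [546.8, 222.8, 164.8]
ee_rot: [3.138, 0.001, 2.5]
ft_force: [5.4, 8.3, -1.8]
width: 43.6
grasp_force: 30.0
```

>>> {"fn": "send_rows", "kwargs": {
  "targets": [
    {"wx": 0,"wy": 0,"wz": 0.05,"x": 0,"y": 0,"z": 0,"hand": 1},
    {"wx": 0,"wy": 0,"wz": 0.1,"x": 0,"y": 0,"z": 0,"hand": 1},
    {"wx": 0,"wy": 0,"wz": 0.14,"x": 0,"y": 0,"z": 0,"hand": 1},
    {"wx": 0,"wy": 0,"wz": 0.14,"x": 0,"y": 0,"z": 0,"hand": 1},
    {"wx": 0,"wy": 0,"wz": 0.14,"x": 0,"y": 0,"z": 0,"hand": 1},
    {"wx": 0,"wy": 0,"wz": 0.14,"x": 0,"y": 0,"z": 0,"hand": 1},
    {"wx": 0,"wy": 0,"wz": 0.14,"x": 0,"y": 0,"z": 0,"hand": 1},
    {"wx": 0,"wy": 0,"wz": 0.14,"x": 0,"y": 0,"z": 0,"hand": 1},
    {"wx": 0,"wy": 0,"wz": 0.14,"x": 0,"y": 0,"z": 0,"hand": 1},
    {"wx": 0,"wy": 0,"wz": 0.14,"x": 0,"y": 0,"z": 0,"hand": 1}
  ]
}}

```text
time: 21.25
ee_pos: [545.5, 222.4, 164.7]
ee_rot: [-3.141, -0.001, 1.224]
ft_force: [-2.4, 5.1, 3.9]
width: 43.5
grasp_force: 30.0
```

```bash
python3 -c "
from h import *
s=robot.get_state(); print({k:np.round(v,3) for k,v in s.items()})"
```

```text
{'time': np.float64(21.25), 'q': array([0.274, 0.494, 1.706, 0.002, 0.941, 0.62 ]), 'qd': array([ 3.000e-03, -1.000e-03,  3.000e-03,  1.000e-03,  2.000e-03,
        1.391e+00]), 'tau': array([ -4.127, -56.951, -22.738,  -1.202,  -0.445,  -2.059]), 'ee_pos': array([545.491, 222.388, 164.728]), 'ee_rot': array([-3.141e+00, -1.000e-03,  1.224e+00]), 'ft_force': array([-2.404,  5.061,  3.893]), 'wrist_torque': array([1.   , 0.732, 0.238]), 'grasp_force': np.float64(29.995), 'width': np.float64(43.52)}
```

>>> {"fn": "send_rows", "kwargs": {
  "targets": [
    {"wx": 0,"wy": 0,"wz": 0.14,"x": 0,"y": 0,"z": 0,"hand": 1},
    {"wx": 0,"wy": 0,"wz": 0.14,"x": 0,"y": 0,"z": 0,"hand": 1},
    {"wx": 0,"wy": 0,"wz": 0.14,"x": 0,"y": 0,"z": 0,"hand": 1},
    {"wx": 0,"wy": 0,"wz": 0.14,"x": 0,"y": 0,"z": 0,"hand": 1},
    {"wx": 0,"wy": 0,"wz": 0.14,"x": 0,"y": 0,"z": 0,"hand": 1},
    {"wx": 0,"wy": 0,"wz": 0.14,"x": 0,"y": 0,"z": 0,"hand": 1},
    {"wx": 0,"wy": 0,"wz": 0.14,"x": 0,"y": 0,"z": 0,"hand": 1},
    {"wx": 0,"wy": 0,"wz": 0.14,"x": 0,"y": 0,"z": 0,"hand": 1},
    {"wx": 0,"wy": 0,"wz": 0.14,"x": 0,"y": 0,"z": 0,"hand": 1},
    {"wx": 0,"wy": 0,"wz": 0.12,"x": 0,"y": 0,"z": 0,"hand": 1},
    {"wx": 0,"wy": 0,"wz": 0,"x": 0,"y": 0,"z": 0,"hand": 1}
  ]
}}

```text
time: 22.35
ee_pos: [544.8, 223.6, 164.7]
ee_rot: [-3.138, 0.002, -0.155]
ft_force: [-6.0, 13.3, 3.3]
width: 43.8
grasp_force: 30.0
```

```bash
python3 dial.py scene; python3 dial.py side
```

```text
scene t 22.4 off -4.4 center -7.9 -13.0 r 31.9 counts 28 2 11
green th [1.1  1.18 1.26] rad [18. 22.]
13 20 1 th [1.78 1.78 1.78 1.78 1.78] rgb [113.  53.  51.]
20 27 5 th [1.38 1.48 1.56 1.64 1.8 ] rgb [105.  35.  35.]
27 36 5 th [1.41 1.47 1.58 1.61 1.69] rgb [97. 27. 27.]
th 1.2 2 [102.   44.   41.5] rad 25.0 28.0
th 1.4 4 [102.   33.   29.5] rad 21.0 32.0
th 1.6 4 [101.  21.  22.] rad 18.0 29.0
th 1.8 1 [107.  35.  35.] rad 26.0 26.0
side t 22.45 off -0.7 center -10.5 -12.0 r 32.4 counts 23 0 2Traceback (most recent call last):
  File "dial.py", line 19, in <module>
    print("green th",np.percentile(th[g],[5,50,95]).round(2),"rad",np.percentile(rad[g],[5,95]).round(0))
                     ~~~~~~~~~~~~~^^^^^^^^^^^^^^^^^
    return _quantile_unchecked(
        a, q, axis, out, overwrite_input, method, keepdims, weights)
    return _ureduce(a,
                    func=_quantile_ureduce_func,
    ...<5 lines>...
                    overwrite_input=overwrite_input,
                    method=method)
    r = func(a, **kwargs)
    result = _quantile(arr,
                       quantiles=q,
    ...<2 lines>...
                       out=out,
                       weights=wgt)
    slices_having_nans = np.isnan(arr[-1, ...])
                                  ~~~^^^^^^^^^
IndexError: index -1 is out of bounds for axis 0 with size 0
```

>>> {"fn": "send_rows", "kwargs": {
  "targets": [
    {"wx": 0,"wy": 0,"wz": 0,"x": 0,"y": 0,"z": 0,"hand": -1},
    {"wx": 0,"wy": 0,"wz": 0,"x": 0,"y": 0,"z": 0,"hand": -1},
    {"wx": 0,"wy": 0,"wz": 0,"x": 0,"y": 0,"z": 0,"hand": -1},
    {"wx": 0,"wy": 0,"wz": 0,"x": 0,"y": 0,"z": 0,"hand": -1},
    {"wx": 0,"wy": 0,"wz": -0.1,"x": 0,"y": 0,"z": 0,"hand": -1},
    {"wx": 0,"wy": 0,"wz": -0.148,"x": 0,"y": 0,"z": 0,"hand": -1},
    {"wx": 0,"wy": 0,"wz": -0.148,"x": 0,"y": 0,"z": 0,"hand": -1},
    {"wx": 0,"wy": 0,"wz": -0.148,"x": 0,"y": 0,"z": 0,"hand": -1},
    {"wx": 0,"wy": 0,"wz": -0.148,"x": 0,"y": 0,"z": 0,"hand": -1},
    {"wx": 0,"wy": 0,"wz": -0.148,"x": 0,"y": 0,"z": 0,"hand": -1},
    {"wx": 0,"wy": 0,"wz": -0.148,"x": 0,"y": 0,"z": 0,"hand": -1},
    {"wx": 0,"wy": 0,"wz": -0.148,"x": 0,"y": 0,"z": 0,"hand": -1}
  ]
}}

```text
time: 23.65
ee_pos: [545.9, 221.3, 164.3]
ee_rot: [-3.142, 0.0, 0.992]
ft_force: [0.3, 0.2, 0.6]
width: 94.9
grasp_force: 0.0
```

>>> {"fn": "send_rows", "kwargs": {
  "targets": [
    {"wx": 0,"wy": 0,"wz": -0.148,"x": 0,"y": 0,"z": 0,"hand": -1},
    {"wx": 0,"wy": 0,"wz": -0.148,"x": 0,"y": 0,"z": 0,"hand": -1},
    {"wx": 0,"wy": 0,"wz": -0.148,"x": 0,"y": 0,"z": 0,"hand": -1},
    {"wx": 0,"wy": 0,"wz": -0.148,"x": 0,"y": 0,"z": 0,"hand": -1},
    {"wx": 0,"wy": 0,"wz": -0.148,"x": 0,"y": 0,"z": 0,"hand": -1},
    {"wx": 0,"wy": 0,"wz": -0.148,"x": 0,"y": 0,"z": 0,"hand": -1},
    {"wx": 0,"wy": 0,"wz": -0.148,"x": 0,"y": 0,"z": 0,"hand": -1},
    {"wx": 0,"wy": 0,"wz": -0.148,"x": 0,"y": 0,"z": 0,"hand": -1},
    {"wx": 0,"wy": 0,"wz": -0.148,"x": 0,"y": 0,"z": 0,"hand": -1},
    {"wx": 0,"wy": 0,"wz": -0.148,"x": 0,"y": 0,"z": 0,"hand": -1},
    {"wx": 0,"wy": 0,"wz": -0.148,"x": 0,"y": 0,"z": 0,"hand": -1},
    {"wx": 0,"wy": 0,"wz": -0.148,"x": 0,"y": 0,"z": 0,"hand": -1}
  ]
}}

```text
time: 24.85
ee_pos: [545.9, 221.3, 164.3]
ee_rot: [-3.142, 0.0, 2.768]
ft_force: [0.0, 0.1, 1.3]
width: 95.0
grasp_force: 0.0
```

>>> {"fn": "send_rows", "kwargs": {
  "targets": [
    {"wx": 0,"wy": 0,"wz": -0.148,"x": 0,"y": 0,"z": 0,"hand": -1},
    {"wx": 0,"wy": 0,"wz": -0.148,"x": 0,"y": 0,"z": 0,"hand": -1},
    {"wx": 0,"wy": 0,"wz": -0.148,"x": 0,"y": 0,"z": 0,"hand": -1},
    {"wx": 0,"wy": 0,"wz": 0,"x": 0,"y": 0,"z": 0,"hand": -1}
  ]
}}

```text
time: 25.25
ee_pos: [545.9, 221.3, 164.3]
ee_rot: [-3.142, 0.0, -3.075]
ft_force: [-0.1, -0.3, 0.2]
width: 95.1
grasp_force: 0.0
```

```bash
python3 -c "
from h import *
s=robot.get_state(); print(s['time'],s['ee_pos'],s['ee_rot'],s['q'].round(2),s['ft_force'])"; python3 dial.py wrist
```

```text
25.25 [545.85672182 221.28830654 164.29487921] [-3.14157310e+00  1.25234953e-06 -3.07545561e+00] [ 0.27  0.49  1.71 -0.    0.94 -1.36] [-0.12511908 -0.2661996   0.15164809]
wrist t 25.3 off -1.7 center -2.4 -15.3 r 35.1 counts 315 64 349
green th [0.81 0.95 1.07] rad [13. 24.]
0 6 29 th [-0.26  0.52  1.15  2.48  2.97] rgb [111.  20.   0.]
6 13 29 th [-0.12  0.26  0.3   2.76  3.23] rgb [109.  18.   0.]
13 20 84 th [0.16 0.28 1.41 1.61 1.76] rgb [103.    1.5   0. ]
20 27 125 th [0.12 1.23 1.43 1.59 1.74] rgb [103.   2.   0.]
27 36 82 th [0.15 1.46 1.57 1.65 1.73] rgb [102.    8.5   0. ]
th -0.4 1 [115.  57.  36.] rad 6.0 6.0
th -0.2 10 [114.5  43.5  21. ] rad 5.0 27.0
th 0.0 36 [110.5  14.5   0. ] rad 10.0 30.0
th 0.2 30 [104.   18.5   0. ] rad 5.0 25.0
th 0.4 5 [108.  18.   0.] rad 5.0 9.0
th 0.6 1 [102.  12.   0.] rad 5.0 5.0
th 1.2 55 [102.   1.   0.] rad 14.0 30.0
th 1.4 91 [102.   0.   0.] rad 15.0 35.0
th 1.6 84 [101.5   0.    0. ] rad 14.0 35.0
th 1.8 3 [107.  37.  32.] rad 16.0 20.0
th 2.6 4 [105.5  27.   10.5] rad 6.0 8.0
th 2.8 3 [111.   7.   0.] rad 5.0 8.0
```

>>> {"fn": "send_rows", "kwargs": {
  "targets": [
    {"wx": 0,"wy": 0,"wz": -0.145,"x": 0,"y": 0,"z": 0,"hand": -1},
    {"wx": 0,"wy": 0,"wz": -0.145,"x": 0,"y": 0,"z": 0,"hand": -1},
    {"wx": 0,"wy": 0,"wz": -0.145,"x": 0,"y": 0,"z": 0,"hand": -1},
    {"wx": 0,"wy": 0,"wz": -0.145,"x": 0,"y": 0,"z": 0,"hand": -1},
    {"wx": 0,"wy": 0,"wz": -0.145,"x": 0,"y": 0,"z": 0,"hand": -1},
    {"wx": 0,"wy": 0,"wz": -0.145,"x": 0,"y": 0,"z": 0,"hand": -1},
    {"wx": 0,"wy": 0,"wz": -0.145,"x": 0,"y": 0,"z": 0,"hand": -1},
    {"wx": 0,"wy": 0,"wz": 0,"x": 0,"y": 0,"z": 0,"hand": 1},
    {"wx": 0,"wy": 0,"wz": 0,"x": 0,"y": 0,"z": 0,"hand": 1},
    {"wx": 0,"wy": 0,"wz": 0,"x": 0,"y": 0,"z": 0,"hand": 1},
    {"wx": 0,"wy": 0,"wz": 0,"x": 0,"y": 0,"z": 0,"hand": 1},
    {"wx": 0,"wy": 0,"wz": 0,"x": 0,"y": 0,"z": 0,"hand": 1}
  ]
}}

```text
time: 26.5
ee_pos: [545.8, 221.5, 164.3]
ee_rot: [-3.142, 0.0, -2.064]
ft_force: [0.5, 0.8, 0.6]
width: 60.3
grasp_force: 0.0
```

>>> {"fn": "send_rows", "kwargs": {
  "targets": [
    {"wx": 0,"wy": 0,"wz": 0,"x": 0,"y": 0,"z": 0,"hand": 1},
    {"wx": 0,"wy": 0,"wz": 0,"x": 0,"y": 0,"z": 0,"hand": 1},
    {"wx": 0,"wy": 0,"wz": 0,"x": 0,"y": 0,"z": 0,"hand": 1},
    {"wx": 0,"wy": 0,"wz": 0.05,"x": 0,"y": 0,"z": 0,"hand": 1},
    {"wx": 0,"wy": 0,"wz": 0.1,"x": 0,"y": 0,"z": 0,"hand": 1},
    {"wx": 0,"wy": 0,"wz": 0.14,"x": 0,"y": 0,"z": 0,"hand": 1},
    {"wx": 0,"wy": 0,"wz": 0.14,"x": 0,"y": 0,"z": 0,"hand": 1},
    {"wx": 0,"wy": 0,"wz": 0.14,"x": 0,"y": 0,"z": 0,"hand": 1},
    {"wx": 0,"wy": 0,"wz": 0.14,"x": 0,"y": 0,"z": 0,"hand": 1},
    {"wx": 0,"wy": 0,"wz": 0.14,"x": 0,"y": 0,"z": 0,"hand": 1},
    {"wx": 0,"wy": 0,"wz": 0.1,"x": 0,"y": 0,"z": 0,"hand": 1},
    {"wx": 0,"wy": 0,"wz": 0,"x": 0,"y": 0,"z": 0,"hand": 1}
  ]
}}

```text
time: 27.7
ee_pos: [544.1, 223.2, 164.3]
ee_rot: [3.139, -0.003, -3.016]
ft_force: [-8.8, 12.2, 3.3]
width: 43.7
grasp_force: 30.0
```

```bash
cat > dial2.py <<'E'
from dial import *
def needle(n="wrist",xo=0.5,yo=-13.0):
    im,A,c,g,rr,h,G,R_=read(n); 
    P=None
    return im,A,c,g,rr
E
python3 - <<'E'
s=open('dial.py').read()
s=s.replace('    return im,A,(cx,cy)','    cx,cy=0.5,o-13.0\n    return im,A,(cx,cy)')
s=s[:s.index('    for lo in np')]+'''    k=rr&(rad>9)&(rad<32)&(th>-.4)&(th<1.12)
    print("NEEDLE n",k.sum(),"th",np.percentile(th[k],[10,25,50,75,90]).round(2))
'''
open('dial.py','w').write(s)
E
rm dial2.py; python3 dial.py wrist
```

```text
wrist t 27.75 off -3.4 center -2.8 -16.0 r 34.7 counts 249 59 337
green th [0.69 0.79 0.9 ] rad [13. 24.]
0 6 29 th [-2.27 -0.1   0.39  3.4   3.73] rgb [115.  22.   0.]
6 13 31 th [0.06 0.34 0.45 1.23 3.57] rgb [107.  20.   6.]
13 20 105 th [0.38 1.13 1.33 1.52 1.68] rgb [103.   0.   0.]
20 27 111 th [0.4  1.14 1.33 1.52 1.7 ] rgb [103.   2.   0.]
27 36 61 th [0.43 1.43 1.51 1.57 1.69] rgb [103.  14.   9.]
NEEDLE n 69 th [0.34 0.39 0.43 0.47 0.65]
```

Needle 0.43, and the green sector reads 0.69–0.90, which matches the dial. I'll turn about 0.65 rad more, then read again.

>>> {"fn": "send_rows", "kwargs": {
  "targets": [
    {"wx": 0,"wy": 0,"wz": 0.1,"x": 0,"y": 0,"z": 0,"hand": 1},
    {"wx": 0,"wy": 0,"wz": 0.14,"x": 0,"y": 0,"z": 0,"hand": 1},
    {"wx": 0,"wy": 0,"wz": 0.14,"x": 0,"y": 0,"z": 0,"hand": 1},
    {"wx": 0,"wy": 0,"wz": 0.14,"x": 0,"y": 0,"z": 0,"hand": 1},
    {"wx": 0,"wy": 0,"wz": 0.13,"x": 0,"y": 0,"z": 0,"hand": 1},
    {"wx": 0,"wy": 0,"wz": 0,"x": 0,"y": 0,"z": 0,"hand": 1}
  ]
}}

```text
time: 28.35
ee_pos: [544.4, 224.3, 164.3]
ee_rot: [3.139, -0.004, 2.616]
ft_force: [-7.7, 18.6, 2.2]
width: 43.9
grasp_force: 30.0
```

```bash
python3 dial.py wrist
```

```text
wrist t 28.4 off -4.4 center -0.2 -15.6 r 37.5 counts 370 31 263
green th [0.76 0.85 0.93] rad [13. 22.]
0 6 27 th [-2.13  0.09  0.69  2.35  3.89] rgb [121.  22.   0.]
6 13 29 th [0.55 0.63 0.74 1.4  3.84] rgb [118.  26.   8.]
13 20 91 th [0.65 1.15 1.35 1.53 1.68] rgb [108.   1.   0.]
20 27 89 th [0.66 1.24 1.4  1.55 1.69] rgb [109.   2.   0.]
27 36 25 th [1.49 1.54 1.59 1.69 1.72] rgb [106.   3.   3.]
NEEDLE n 46 th [0.63 0.65 0.68 0.71 0.74]
```

>>> {"fn": "send_rows", "kwargs": {
  "targets": [
    {"wx": 0,"wy": 0,"wz": 0.1,"x": 0,"y": 0,"z": 0,"hand": 1},
    {"wx": 0,"wy": 0,"wz": 0.1,"x": 0,"y": 0,"z": 0,"hand": 1},
    {"wx": 0,"wy": 0,"wz": 0.08,"x": 0,"y": 0,"z": 0,"hand": 1},
    {"wx": 0,"wy": 0,"wz": 0,"x": 0,"y": 0,"z": 0,"hand": 1}
  ]
}}

```text
time: 28.8
ee_pos: [544.7, 224.7, 164.4]
ee_rot: [3.139, -0.004, 2.338]
ft_force: [-5.5, 21.1, -1.0]
width: 43.6
grasp_force: 30.0
```

```bash
python3 dial.py wrist
```

```text
wrist t 28.85 off -4.8 center -0.7 -15.7 r 37.3 counts 360 13 205
green th [0.66 0.7  0.75] rad [13. 19.]
0 6 25 th [-2.26 -1.9   0.68  0.81  3.63] rgb [122.  24.   0.]
6 13 28 th [-1.16  0.76  0.84  1.31  3.06] rgb [119.   21.    2.5]
13 20 90 th [0.78 1.16 1.35 1.54 1.71] rgb [110.    0.5   0. ]
20 27 56 th [0.78 1.33 1.5  1.6  1.71] rgb [110.   4.   0.]
27 36 5 th [1.66 1.67 1.68 1.7  1.71] rgb [114.  14.   9.]
NEEDLE n 40 th [0.75 0.76 0.79 0.84 0.93]
```

Needle at about 0.79, mid-green. I'll let go, lift clear, and check with the last picture.

>>> {"fn": "send_rows", "kwargs": {
  "targets": [
    {"wx": 0,"wy": 0,"wz": 0,"x": 0,"y": 0,"z": 0,"hand": -1},
    {"wx": 0,"wy": 0,"wz": 0,"x": 0,"y": 0,"z": 0,"hand": -1},
    {"wx": 0,"wy": 0,"wz": 0,"x": 0,"y": 0,"z": 0,"hand": -1},
    {"wx": 0,"wy": 0,"wz": 0,"x": 0,"y": 0,"z": 0,"hand": -1},
    {"wx": 0,"wy": 0,"wz": 0,"x": 0,"y": 0,"z": 0,"hand": -1},
    {"wx": 0,"wy": 0,"wz": 0,"x": 0,"y": 0,"z": -0.02,"hand": -1},
    {"wx": 0,"wy": 0,"wz": 0,"x": 0,"y": 0,"z": -0.04,"hand": -1},
    {"wx": 0,"wy": 0,"wz": 0,"x": 0,"y": 0,"z": -0.04,"hand": -1},
    {"wx": 0,"wy": 0,"wz": 0,"x": 0,"y": 0,"z": -0.02,"hand": -1},
    {"wx": 0,"wy": 0,"wz": 0,"x": 0,"y": 0,"z": 0,"hand": -1},
    {"wx": 0,"wy": 0,"wz": 0,"x": 0,"y": 0,"z": 0,"hand": -1}
  ]
}}

```text
time: 29.95
ee_pos: [545.5, 221.3, 283.9]
ee_rot: [-3.141, -0.0, 2.341]
ft_force: [0.1, -0.4, -0.1]
width: 95.0
grasp_force: 0.0
```

```bash
python3 dial.py wrist; python3 - <<'E'
from h import *
c=cam("wrist"); cv2.imwrite("pics/w7.png",cv2.resize(c["image"][0:290],None,fx=1.25,fy=1.25,interpolation=cv2.INTER_CUBIC)[...,::-1]); P=cloud(c)
m=(P[...,2]>43)&(P[...,2]<52)&(c["z_map"]>0)&(P[...,0]<600)&(abs(P[...,1]-87)<45)
p=P[m]; print(m.sum(), np.percentile(p,[1,99],axis=0).round(1).tolist())
q=p[p[:,0]<480]; r=cv2.minAreaRect(q[:,:2].astype(np.float32)); print(r)
E
```

```text
wrist t 30.0 off -4.9 center 0.3 -17.0 r 37.5 counts 453 3 89
green th [0.65 0.66 0.67] rad [13. 17.]
0 6 13 th [-2.17 -0.8   0.53  0.89  3.7 ] rgb [101.  19.   0.]
6 13 13 th [-2.28  0.71  0.75  0.85  1.26] rgb [117.  43.  29.]
13 20 41 th [0.75 1.16 1.37 1.56 1.71] rgb [105.   0.   0.]
20 27 19 th [0.79 1.4  1.55 1.61 1.71] rgb [102.  10.   9.]
27 36 2 th [1.68 1.68 1.69 1.69 1.7 ] rgb [102.   49.   43.5]
NEEDLE n 15 th [0.74 0.75 0.8  0.84 0.98]
2661 [[399.1, 65.3, 43.9], [577.7, 118.9, 50.6]]
((438.74932861328125, 86.65174102783203), (44.87343978881836, 82.53169250488281), 89.85212707519531)
```

View pics/w7.png

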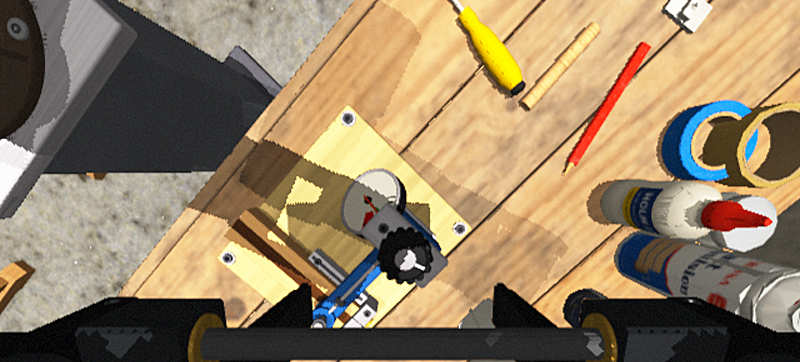

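The gripper is clear of the knob at (405,260). The dial at (370,205) shows the needle at about 0.80, in the green, and the blank is still square against the fence near (300,260). Handing in.

```bash
python3 -c "
from station import robot
print(robot.close_job())"
```

```text
the job is handed in; nothing more can be done
None
```

I laid the blank in the jig and slid it against the fence and bush block (12 N at most), then turned the knob until the needle read about 0.80 rad, in the green; I let go and handed the job in at about 30 s, with no verdict returned.

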